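Hang the nesting potting pans on the hook, largest to smallest, and press them home

ROBOT

A 7-joint arm with a two-finger parallel gripper is mounted at the origin on the work surface. World frame = base frame: x ahead of the robot, y to its left, z up, the work surface at z = 0. Lengths are in m, angles in rad, forces in N, time in s.
With the tool pointing down it reaches from about 0.35 to 0.775 m from the base axis. Payload 3.1 kg.
Tool frame: the origin (TCP) lies midway between the tips of the shut fingers; the grasp point (between the pads) lies 19 mm behind it (robot.grip_depth is the distance from the TCP to the grasp point, in m); z points along the fingers, y is the line along which they close (so a half turn about z gives the same grasp; the last joint's range is limited). The gripper opens to 85 mm and grips with 20 to 120 N. Pads are 22 mm wide; open, the fingers measure 114 mm over their backs; the gripper's body (76 mm by 85 mm) begins 54 mm behind the grasp point. The pads swing forward as they close: fully open they stand 13 mm farther back than shut.
Start: joints at [-1.268, 0.311, 0.014, 1.512, -0.004, 1.319, -0.027], TCP at [0.186, 0.518, 0.231] pointing down, gripper open.
Joint ranges: [-2.7, 2.7], [-0.3, 1.91], [-1.27, 1.3], [0.12, 2.57], [-1.44, 4.58], [0.2, 2.03], [-3.05, 3.05]. Speed limits (rad/s): [2.79, 2.79, 3.14, 3.14, 3.14, 3.14, 3.14].

INTERFACE

Orientations are given as a unit quaternion [x, y, z, w].
In Python, from cell import readout, vision, order, nets, robot gives the robot as it stands.
- The arm moves only by the tool servo_tool, never from a script. Its argument "series" is a list of rows, each an object of numbers: "rx", "ry", "rz": the turn, a rotation vector about the tool's x, y, z as a fraction of full scale; "tx", "ty", "tz": the shift along the tool's x, y, z as a fraction of full scale; "hand": the opening, from 0 (shut) to 1 (fully open). In form: [{"rx": .., "ry": .., "rz": .., "tx": .., "ty": .., "tz": .., "hand": ..}, ...]. A call has 1 to 10 rows; each row is the pose to reach, as a shift and turn from the pose commanded when the call began, along the tool's axes at that moment; what a row does not reach only later rows make up. Full scale, the value 1, is 0.2 m for a shift and 60 degrees for a turn. A row lasts 1/8 s, in which the tool goes at most 62.5 mm and 10.7 degrees, less where a joint would pass 70% of its speed; a pose out of reach is approached as far as the arm can. A call with a number of a shift or a turn outside -1 to 1 is refused whole. A call with a gripper value outside its range is refused whole. The fingers move at their own pace and stop on an object; the grip force is fixed at half the most. Time passes only in rows, so rows that repeat a pose let the fingers close. It gives the time, the measured TCP pose, the force, the opening and the grip force at its end, in the units of the state.
- readout.get_state(): the state, without advancing time (a new reading comes with each control period).
- vision.get_image(name): name is "side" or "top"; returns a dict with "frame" (420x560x3 uint8, red, green, blue), "fx", "fy", "cx", "cy" (pixels), "k1" (the pictures are not rectified: a ray, as slopes to the right and down, at radius r is drawn at 1 + k1 r^2 times it, then the intrinsics apply), "extrinsics" (4x4, takes a point from camera to world coordinates). Camera axes: x right, y up, looking along -z (the intrinsics and any distortion apply to the point x, -y, -z); pixel columns grow to the right and rows downward; lengths in m; the calibration is good to about 2 mm. A picture is of the moment at which its call begins. There is no depth.
- order.finish_job(): hands the job in; it is judged then, once.
Trained networks look in a picture, given as the dict that the camera call returned (one of the last four; its "shot" number tells which), for a name from the list of things; names that differ only in an ending like _2 or _b are one class to them, and where a whole thing is asked for, a point or a joint stands for the part that bears it (a point fixed in the world has none). Each returns a list of dicts, best first, with "conf" (0 to 1); they miss things now and then, are a little off and sometimes report something else, mostly with a low value. They report only what shows in the picture. A call takes as long as a camera call.
- nets.find_in(thing, picture): "point" ([x, y, z] in m, in world coordinates, good to about 4 mm: the middle of the surface that is visible of it).
- nets.outline_of(thing, picture): "pixels" (420x560 bool, what is visible of it).
- nets.mark_of(thing, picture): "point" ([x, y, z] in m, in world coordinates, good to about 4 mm: a listed point, or the origin of a listed thing).
The state is a dict: "time_s": time; "qpos": joint angles; "qvel": joint speeds; "effort": joint torques, N m; "eef_pos": TCP position; "tool_rot": TCP orientation; "ft_force": force on the tool from outside, world axes, zero at the start; "torque": the same for the moment, N m; "opening": opening from 0.0 (shut) to 1.0 (fully open); "grasp_force": force on a finger pad.
Only numpy, scipy, OpenCV 4.12 (cv2) and the standard library are available. Lean on these libraries where they do the work, as an engineer would, in place of code of your own. Each camera call takes 0.05 s, during which the arm holds its last target. There are 200 camera calls.

TASK

Hang the three black potting pans from the rack on the hook by their slots, lips facing the robot as they stand now: the largest first, then the middle one, then the smallest in front. When all three hang, press the loose stack along the hook with a firm push of about 10 N until it is home against the stop collar and each pan lies flat inside the one behind; then let go. Never press the pans together with as much as 25 N, and leave the plants, jar and trowel where they are.

Things in the scene. Friction and masses are not known exactly. Their poses are not given: they have to be found in the camera images.
- pan_large: Largest potting pan: black plastic plate 120 mm wide (y), 140 high (z), 5 thick (x), about 170 g. Lips 12 mm deep, 4 thick, stand out to -x along both sides and the lower edge. Origin: middle of the lower edge, mid-thickness. Slot through it 16 mm wide, 32 high, centred, its top 24 mm below the upper edge; pinch the plate above it. Starts upright in the rack's groove, in any order.
- pan_medium: Middle potting pan: black plastic plate 98 mm wide (y), 118 high (z), 5 thick (x), about 130 g. Lips 12 mm deep, 4 thick, stand out to -x along both sides and the lower edge. Origin: middle of the lower edge, mid-thickness. Slot through it 16 mm wide, 32 high, centred, its top 24 mm below the upper edge; pinch the plate above it. Starts upright in the rack's groove, in any order.
- pan_small: Smallest potting pan: black plastic plate 76 mm wide (y), 96 high (z), 5 thick (x), about 90 g. Lips 12 mm deep, 4 thick, stand out to -x along both sides and the lower edge. Origin: middle of the lower edge, mid-thickness. Slot through it 16 mm wide, 32 high, centred, its top 24 mm below the upper edge; pinch the plate above it. Starts upright in the rack's groove, in any order.
- pan_large_eye (a point): Middle of the top edge of the large pan's slot, in mid-thickness, 116 mm above the pan's origin; it rests on the hook when the pan hangs. Same axes as the pan.
- pan_medium_eye (a point): Middle of the top edge of the medium pan's slot, in mid-thickness, 94 mm above the pan's origin; it rests on the hook when the pan hangs. Same axes as the pan.
- pan_small_eye (a point): Middle of the top edge of the small pan's slot, in mid-thickness, 72 mm above the pan's origin; it rests on the hook when the pan hangs. Same axes as the pan.
- rack: Fixed wooden rack: a board 100 x 420 mm, 12 mm thick, with two rails along y (tops 46 mm above the bench) and a 22 mm wide groove between them in which the pans stand on the board, about 125 mm apart along y. Origin: centre of its underside; y runs along the groove.
- stand: Fixed wooden hook stand: base 180 x 150 mm, 22 thick, reaching 60 mm in front of the post; post 36 x 50 mm, 202 high, its front face at x = 0. Origin: on the bench under the middle of that face. The hook points along -x (roughly to the robot). A stop collar with a rubber face (26 mm across) is clamped on its bar; its place is not reported: its front is 18 to 54 mm before the post; the rubber gives 3 mm at 10 N.
- hook_root (a point): Root of the hook: on the bar's axis at the post's front face, 190 mm above the bench; axes as the stand. The level round bar, 10 mm thick, runs 140 mm to -x; then it bends up over 10 mm more, the tip's top 17 mm above the axis. Pans hang by their slots on the bar and go home against the collar, which ordinary pushes do not shift: feel for it.
- pot_a: Bystander: plant pot with seedling, 90 mm across, 85 mm high (leaves to 140 mm), origin under its centre.
- pot_b: Bystander: plant pot with seedling, 100 mm across, 90 mm high (leaves to 150 mm), origin under its centre.
- jar: Bystander: clear jar with a metal lid, 72 mm across, 90 mm high, origin under its centre.
- trowel: Bystander: hand trowel lying on the bench, 290 mm long, up to 28 mm high; origin on the bench below where handle meets neck, blade to +x.

How it is judged:
By the outcome, as a careful person would: the job done as asked, in the order asked, and still so for the second after the job is handed in, with the robot touching nothing.
It also fails if it takes over 72 s, if anything falls off the work surface, if the arm or the gripper's body presses on something with over 40 N, if the wrist force passes 120 N, or if a joint passes its speed limit or range.

## Working session

There is one attempt and no reset: what is moved stays moved. The work goes in short steps, Python scripts to look and compute and a tool call to move; the robot and the scene stay as the last step left them, time stands still between calls to the robot, and variables do not carry over. Pictures are saved under pics/ and viewed, at most 10 in all, crops included, and the job is handed in when it is done.

Besides the shell and the picture viewer there is one more tool, called after "Request:" as name(argument=value, ...), one argument or row to a line, values as JSON. servo_tool: Moves the arm, as the interface text tells. Shift numbers are shares of 0.2 m and turn numbers shares of 60 degrees, none past 1 either way. Its arguments: {"type":"object","properties":{"series":{"type":"array","items":{"type":"object","properties":{"rx":{"type":"number"},"ry":{"type":"number"},"rz":{"type":"number"},"tx":{"type":"number"},"ty":{"type":"number"},"tz":{"type":"number"},"hand":{"type":"number"}}}}},"required":["series"]}

```bash
mkdir -p pics; ls; python3 - <<'E'
from cell import readout, vision, order, nets, robot
import cv2, numpy as np
s=readout.get_state(); print({k:np.round(v,3).tolist() for k,v in s.items()})
for n in ("side","top"):
    p=vision.get_image(n); cv2.imwrite(f"pics/{n}0.png",p["frame"][:,:,::-1])
    print(n,p["fx"],p["cx"],p["cy"],p["k1"]); print(np.round(p["extrinsics"],3).tolist())
    for t in ("pan_large","pan_medium","pan_small","pan_large_eye","pan_medium_eye","pan_small_eye","hook_root","stand","rack","pot_a","jar","trowel"):
        r=nets.mark_of(t,p); print(t,[(np.round(q["point"],3).tolist(),round(q["conf"],2)) for q in r[:3]])
E
```

```text
pics
{'time_s': 0.0, 'qpos': [-1.268, 0.312, 0.014, 1.513, -0.004, 1.319, -0.027], 'qvel': [-0.001, -0.001, -0.0, 0.001, 0.002, 0.002, -0.001], 'effort': [0.0, -37.99, 0.146, -23.059, 0.012, 0.014, -0.0], 'eef_pos': [0.186, 0.517, 0.23], 'tool_rot': [0.172, 0.985, -0.001, -0.0], 'ft_force': [0.416, -0.449, 0.54], 'torque': [-0.014, -0.034, 0.008], 'grasp_force': 0.0, 'opening': 1.003}
side 400.6996484482306 284.9194327752566 210.16068644002678 -0.06886320849279612
[[0.834, 0.4, -0.379, 0.077], [-0.551, 0.594, -0.586, -0.659], [-0.009, 0.698, 0.716, 0.979], [0.0, 0.0, 0.0, 1.0]]
pan_large [([0.471, -0.166, 0.012], 0.92), ([0.632, 0.16, -0.001], 0.52)]
pan_medium [([0.471, -0.295, 0.014], 0.77)]
pan_small [([0.477, -0.037, 0.012], 0.73), ([0.738, -0.311, 0.001], 0.34)]
pan_large_eye [([0.47, -0.16, 0.127], 0.86)]
pan_medium_eye [([0.468, -0.29, 0.105], 0.83)]
pan_small_eye [([0.478, -0.039, 0.086], 0.87)]
hook_root [([0.635, 0.167, 0.192], 0.95), ([0.633, 0.16, -0.002], 0.72), ([0.747, -0.096, -0.0], 0.37)]
stand [([0.635, 0.166, -0.001], 0.79)]
rack [([0.471, -0.165, -0.004], 0.76)]
p
[... 270 characters left out ...]
94, -0.104, 0.349], [-1.0, -0.024, 0.001, 0.028], [-0.001, 0.104, 0.995, 1.779], [0.0, 0.0, 0.0, 1.0]]
pan_large [([0.475, -0.164, 0.011], 0.53)]
pan_medium [([0.469, -0.287, 0.011], 0.52)]
pan_small [([0.483, -0.039, 0.011], 0.54)]
pan_large_eye [([0.472, -0.168, 0.128], 0.79), ([0.483, -0.037, 0.014], 0.5)]
pan_medium_eye [([0.471, -0.29, 0.106], 0.75)]
pan_small_eye [([0.479, -0.037, 0.087], 0.55)]
hook_root [([0.633, 0.16, 0.191], 0.71)]
stand [([0.636, 0.167, 0.006], 0.7)]
rack [([0.467, -0.167, 0.004], 0.7)]
pot_a [([0.744, -0.095, -0.004], 0.87), ([0.734, -0.307, -0.002], 0.68)]
jar [([0.667, 0.464, 0.003], 0.86), ([0.745, -0.094, -0.001], 0.44)]
trowel [([0.385, 0.398, -0.005], 0.8)]
```

View pics/side0.png

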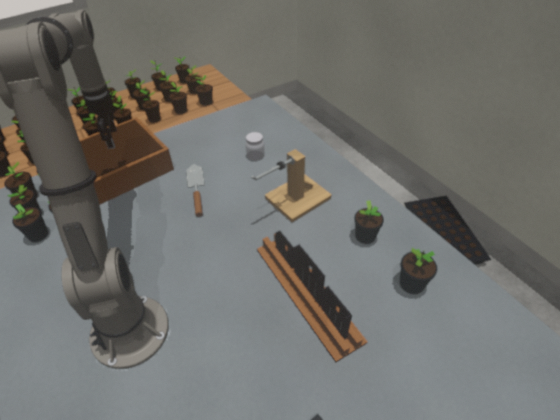

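View pics/top0.png

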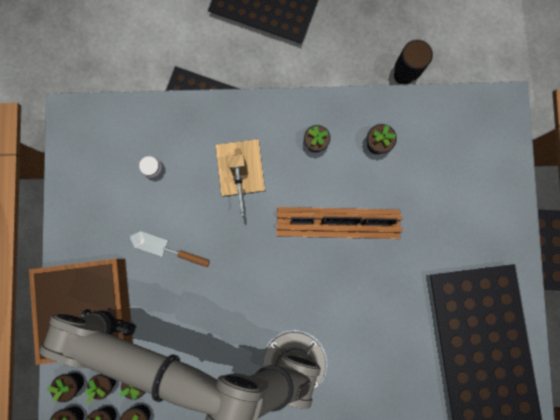

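The side view shows the pans in the rack (small ~(283,243), large ~(308,270), medium ~(337,312)) and the hook from the post (295,158) to its tip (~(254,177)). The top view shows the bar from (238,178) to (243,222) and the plates along row ~221. Next I'll zoom in and measure the lines.

```bash
cat > h.py <<'E'
import numpy as np, cv2
from cell import readout, vision, order, nets, robot
def ray(p,uv):
    uv=np.atleast_2d(np.asarray(uv,float)); d=np.c_[(uv[:,0]-p["cx"])/p["fx"],(uv[:,1]-p["cy"])/p["fy"]]
    u=d.copy()
    for _ in range(10): u=d/(1+p["k1"]*(u**2).sum(1,keepdims=True))
    E=np.array(p["extrinsics"]); return E[:3,3],np.c_[u[:,0],-u[:,1],-np.ones(len(u))]@E[:3,:3].T
def on_plane(p,uv,z):
    o,d=ray(p,uv); return o+d*((z-o[2])/d[:,2])[:,None]
def proj(p,X):
    E=np.array(p["extrinsics"]); c=(np.atleast_2d(X)-E[:3,3])@E[:3,:3]
    s=np.c_[c[:,0]/-c[:,2],c[:,1]/c[:,2]]; s=s*(1+p["k1"]*(s**2).sum(1,keepdims=True))
    return s*[p["fx"],p["fy"]]+[p["cx"],p["cy"]]
E
python3 - <<'E'
from h import *
def crop(f,r0,r1,c0,c1,k): return cv2.resize(f[r0:r1,c0:c1,::-1],None,fx=k,fy=k,interpolation=cv2.INTER_CUBIC)
t=vision.get_image("top"); s=vision.get_image("side")
cv2.imwrite("pics/tc.png",crop(t["frame"],135,250,205,410,3.8)); cv2.imwrite("pics/sc.png",crop(s["frame"],140,365,230,370,2.6))
for n,p in (("t",t),("s",s)):
    for k in ("pan_large","pan_medium","pan_small","rack","stand"):
        r=nets.outline_of(k,p)
        if not r: print(n,k,None); continue
        m=r[0]["pixels"]; v,u=np.nonzero(m); np.save(f"{n}_{k}.npy",m)
        print(n,k,round(r[0]["conf"],2),m.sum(),u.min(),u.max(),v.min(),v.max())
        if n=="t" and k!="stand":
            z={"pan_large":.152,"pan_medium":.13,"pan_small":.108,"rack":.046}[k]
            X=on_plane(p,np.c_[u,v],z); c=X.mean(0); w=np.linalg.svd(X[:,:2]-c[:2])[2][0] if len(X)<3000 else np.linalg.eigh(np.cov(X[:,:2].T))[1][:,1]
            print("  ",c.round(4),"yaw",np.degrees(np.arctan2(-w[0]*np.sign(w[1]),abs(w[1]))).round(2))
E
```

```text
t pan_large 0.7 314 322 362 217 224
   [ 0.4624 -0.1625  0.152 ] yaw -0.55
t pan_medium 0.53 229 362 396 218 225
   [ 0.4572 -0.281   0.13  ] yaw -0.36
t pan_small 0.7 174 291 314 217 224
   [ 0.4687 -0.0402  0.108 ] yaw -0.59
t rack 0.91 2868 277 402 207 238
   [ 0.4608 -0.1574  0.046 ] yaw -2.92
t stand 0.56 2253 216 264 140 213
s pan_large 0.67 1055 293 325 245 305
s pan_medium 0.69 972 294 324 246 303
s pan_small 0.94 415 275 293 231 267
s rack 0.66 3119 257 366 238 362
s stand 0.6 2385 252 330 150 221
```

View pics/tc.png

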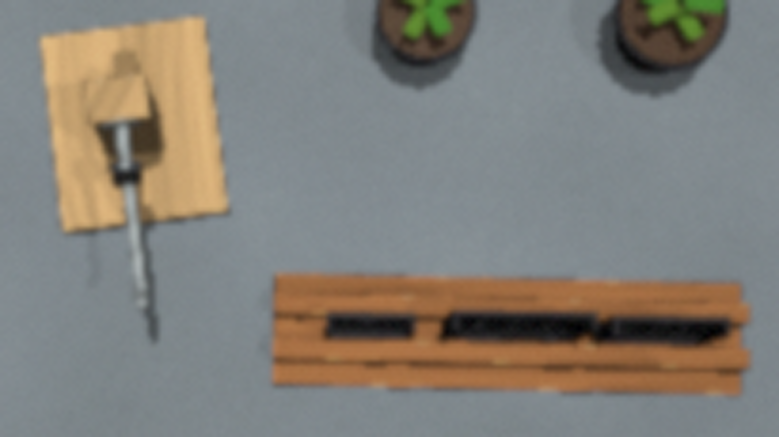

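View pics/sc.png

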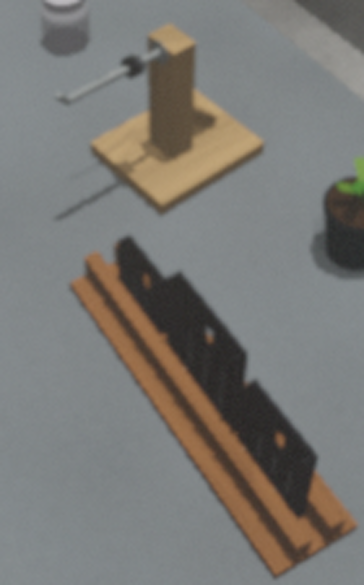

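The top crop shows the bar from (122,126) to (143,305), with the tip at ~(153,342) and the collar at (125,175). The base corners are (40,38), (205,18), (228,212) and (65,232). The plates' top edges are the upper dark bands in the groove at rows ~315. I'll fit the poses.

```bash
python3 - <<'E'
from h import *
from scipy.optimize import least_squares as LS
t=vision.get_image("top"); s=vision.get_image("side")
T=lambda a:np.array(a)/3.8+[205,135]-[.4,.4]; S=lambda a:np.array(a)/2.6+[230,140]-[.3,.3]
def W(q,L):
    c,d=np.cos(q[2]),np.sin(q[2]); L=np.atleast_2d(L).astype(float); return np.c_[q[0]+c*L[:,0]-d*L[:,1],q[1]+d*L[:,0]+c*L[:,1],L[:,2]]
B=[[.12,.075,.022],[.12,-.075,.022],[-.06,-.075,.022],[-.06,.075,.022]]
tb=T([[40,38],[205,18],[228,212],[65,232]]); sb=S([[195,90],[263,147],[162,208],[93,147]])
# side order: back=(+x,+y)?, check by projection
q0=[.635,.163,.1]
print(proj(s,W(q0,B)).round(0),sb.round(0)); print(proj(t,W(q0,B)).round(0),tb.round(0))
f=lambda q:np.r_[(proj(t,W(q,B))-tb).ravel(),(proj(s,W(q,B))-sb).ravel()]
r=LS(f,q0,loss="soft_l1"); q=r.x; print("stand",q[:2].round(4),np.degrees(q[2]).round(2),r.fun.round(1))
for nm,g in (("top",lambda q:(proj(t,W(q,B))-tb).ravel()),("side",lambda q:(proj(s,W(q,B))-sb).ravel())):
    a=LS(g,q0).x; print(nm,a[:2].round(4),np.degrees(a[2]).round(2))
bar=on_plane(t,T([[122,126],[128,180],[143,305],[153,342]]),.19); print("bar top",bar.round(4)); 
print("bar yaw",np.degrees(np.arctan2(-(bar[2]-bar[0])[1],-(bar[2]-bar[0])[0])+np.pi).round(2))
bs=on_plane(s,S([[160,52],[145,58],[70,95],[63,98]]),.19); print("bar side",bs.round(4))
R=[[.05,.21,.012],[.05,-.21,.012],[-.05,-.21,.012],[-.05,.21,.012]]
rb=T([[275,275],[743,283],[743,393],[274,384]])
a=LS(lambda q:(proj(t,W(q,R))-rb).ravel(),[.47,-.165,0]); print("rack",a.x[:2].round(4),np.degrees(a.x[2]).round(2),a.fun.round(1))
np.save("rack.npy",a.x)
# slot eyes averaged
for k in ("large","medium","small"):
    o=[]
    for p in (t,s):
        for fn in (nets.mark_of,):
            r=fn(f"pan_{k}_eye",p); o+= [r[0]["point"]] if r else []
    print(k,np.round(o,4).tolist())
# plates' top edges from top view: dark pixels rows
g=t["frame"].astype(int).sum(2)
for k,z,c0,c1 in (("small",.108,293,311),("large",.152,325,359),("medium",.130,366,394)):
    print(k,[ (c,[int(v) for v in g[212:228,c]]) for c in ((c0+c1)//2,)])
E
```

```text
[[303. 172.]
 [332. 194.]
 [292. 218.]
 [264. 194.]] [[305. 174.]
 [331. 196.]
 [292. 220.]
 [265. 196.]]
[[215. 144.]
 [258. 139.]
 [264. 190.]
 [221. 195.]] [[215. 145.]
 [259. 139.]
 [265. 190.]
 [222. 196.]]
stand [0.6326 0.1593] 5.6 [ 1.  -0.2  0.8 -0.1  1.   0.2  0.2  0.2 -1.4 -1.2  0.8 -1.4 -0.3 -0.6
 -1.4 -1.5]
top [0.6327 0.1617] 5.88
side [0.6309 0.154 ] 5.01
bar top [[0.6315 0.162  0.19  ]
 [0.5869 0.1578 0.19  ]
 [0.4844 0.1472 0.19  ]
 [0.4542 0.1396 0.19  ]]
bar yaw 185.72
bar side [[0.6336 0.1612 0.19  ]
 [0.6123 0.1617 0.19  ]
 [0.5031 0.1539 0.19  ]
 [0.4938 0.1539 0.19  ]]
rack [ 0.4659 -0.1673] -2.42 [ 0.2 -0.3 -0.2 -0.2  0.   0.2 -0.1  0.3]
large [[0.7349, -0.3094, -0.0032], [0.4729, -0.1625, 0.1289]]
medium [[0.4713, -0.2903, 0.1079], [0.4669, -0.2889, 0.1068]]
small [[0.4805, -0.0402, 0.0844]]
small [(302, [298, 351, 356, 345, 307, 233, 169, 109, 75, 93, 129, 181, 252, 329, 354, 357])]
large [(342, [320, 296, 308, 311, 284, 190, 112, 70, 51, 55, 87, 99, 167, 262, 328, 350])]
medium [(380, [335, 320, 305, 319, 316, 276, 212, 138, 88, 65, 58, 87, 132, 211, 288, 326])]
```

```bash
python3 - <<'E'
from h import *
t=vision.get_image("top"); s=vision.get_image("side")
T=lambda a:np.array(a)/3.8+[205,135]-[.4,.4]
f=cv2.cvtColor(t["frame"],cv2.COLOR_RGB2HSV)
dark=(t["frame"].max(2)<75)
for k,z,c0,c1,w in (("small",.108,286,317,.076),("large",.152,319,363,.12),("medium",.130,363,400,.098)):
    # upper boundary subpixel per column via gray threshold
    g=t["frame"].astype(float).sum(2); P=[]
    for c in range(c0,c1):
        col=g[210:228,c]; i=np.argmin(col)
        if col[i]>130: continue
        j=i
        while j>0 and col[j]<190: j-=1
        P.append((c,210+j+(col[j]-190)/(col[j]-col[j+1])))
    P=np.array(P); X=on_plane(t,P,z); a=np.polyfit(X[2:-2,1],X[2:-2,0],1)
    print(k,"cols",P[0,0],P[-1,0],"y",X[[0,-1],1].round(4),"w",round(X[0,1]-X[-1,1],4),w,"mid",X[[0,-1],1].mean().round(4),"x at mid",np.polyval(a,X[[0,-1],1].mean()).round(4),"yaw",-np.degrees(np.arctan(a[0])).round(2))
# slot: find bright hole inside side outlines; nets multiple
for k in ("large","medium","small"):
    for p in (t,s):
        for q in (nets.mark_of(f"pan_{k}",p)+nets.mark_of(f"pan_{k}_eye",p)):
            if q["conf"]>.5: print(k,np.round(q["point"],4).tolist(),round(q["conf"],2))
E
```

```text
small cols 291.0 312.0 y [-0.004  -0.0719] w 0.0678 0.076 mid -0.0379 x at mid 0.4779 yaw -2.56
large cols 321.0 362.0 y [-0.0975 -0.2263] w 0.1288 0.12 mid -0.1619 x at mid 0.4733 yaw -2.0
medium cols 363.0 395.0 y [-0.2329 -0.3347] w 0.1018 0.098 mid -0.2838 x at mid 0.4682 yaw -2.68
large [0.4726, -0.1654, 0.0129] 0.85
large [0.6657, 0.4671, 0.0039] 0.53
large [0.4709, -0.165, 0.1264] 0.62
large [0.4734, -0.1685, 0.0133] 0.63
large [0.7461, -0.0943, -0.0001] 0.58
large [0.4682, -0.1626, 0.1258] 0.68
medium [0.4708, -0.2908, 0.0156] 0.68
medium [0.4678, -0.2944, 0.0156] 0.8
medium [0.6316, 0.1611, -0.0012] 0.61
medium [0.4671, -0.2901, 0.1054] 0.56
small [0.6678, 0.4669, 0.0031] 0.57
small [0.4834, -0.037, 0.0129] 0.52
small [0.4815, -0.0384, 0.0864] 0.58
small [0.4727, -0.1661, 0.1271] 0.51
small [0.4777, -0.0365, 0.0108] 0.81
small [0.4794, -0.0372, 0.0835] 0.76
```

```bash
cat >> h.py <<'E'
from scipy.spatial.transform import Rotation as Rn
def down(yaw):  # tool y axis at angle yaw (deg), z down
    a=np.radians(yaw); y=np.array([np.cos(a),np.sin(a),0]); z=np.array([0,0,-1.]); return Rn.from_matrix(np.c_[np.cross(y,z),y,z])
def plan(W,start=None):
    s=readout.get_state(); p,R=(np.array(s["eef_pos"]),Rn.from_quat(s["tool_rot"])) if start is None else (np.array(start[:3]),down(start[3]))
    for w in W:
        q,Q=np.array(w[:3]),down(w[3]); d=R.inv().apply(q-p)/.2; r=(R.inv()*Q).as_rotvec()/np.radians(60)
        print(w,"t",d.round(3).tolist(),"r",r.round(3).tolist(),"rows>=",round(max(np.linalg.norm(q-p)/.0625,np.linalg.norm(r)*60/10.7),1)); p,R=q,Q
def st():
    s=readout.get_state(); R=Rn.from_quat(s["tool_rot"]).as_matrix()
    print("t",round(s["time_s"],2),"p",np.round(s["eef_pos"],4).tolist(),"yaw",np.degrees(np.arctan2(R[1,1],R[0,1])).round(2),"zax",R[:,2].round(3).tolist(),"F",np.round(s["ft_force"],1).tolist(),"op",round(s["opening"],3),"gf",round(s["grasp_force"],1))
E
python3 - <<'E'
from h import *
st(); plan([(.285,.28,.25,35),(.39,.03,.26,10),(.471,-.1645,.26,-2.2),(.471,-.1645,.131,-2.2)])
E
```

```text
t 3.0 p [0.1858, 0.5177, 0.2313] yaw 70.25 zax [0.0, 0.0, -1.0] F [0.3, 0.0, 0.4] op 0.999 gf 0.0
(0.285, 0.28, 0.25, 35) t [-0.868, -0.951, -0.094] r [0.0, -0.0, 0.587] rows>= 4.1
(0.39, 0.03, 0.26, 10) t [-1.325, -0.287, -0.05] r [0.0, 0.0, 0.417] rows>= 4.3
(0.471, -0.1645, 0.26, -2.2) t [-1.028, 0.23, 0.0] r [0.0, 0.0, 0.203] rows>= 3.4
(0.471, -0.1645, 0.131, -2.2) t [0.0, 0.0, 0.645] r [0.0, 0.0, 0.0] rows>= 2.1
```

Request:
servo_tool(
  series=[
    {"tx": -0.87, "ty": -0.95, "tz": -0.1, "rz": 0.59, "hand": 0.5},
    {"tx": -0.87, "ty": -0.95, "tz": -0.1, "rz": 0.59, "hand": 0.5},
    {"tx": -0.87, "ty": -0.95, "tz": -0.1, "rz": 0.59, "hand": 0.5},
    {"tx": -0.87, "ty": -0.95, "tz": -0.1, "rz": 0.59, "hand": 0.5},
    {"tx": -0.87, "ty": -0.95, "tz": -0.1, "rz": 0.59, "hand": 0.5},
    {"tx": -0.87, "ty": -0.95, "tz": -0.1, "rz": 0.59, "hand": 0.5},
  ],
)

```text
invalid input
```

Request:
servo_tool(
  series=[
    {"tx": -1, "ty": -0.22, "tz": -0.05, "rz": 0.42, "hand": 0.5},
    {"tx": -1, "ty": -0.22, "tz": -0.05, "rz": 0.42, "hand": 0.5},
    {"tx": -1, "ty": -0.22, "tz": -0.05, "rz": 0.42, "hand": 0.5},
    {"tx": -1, "ty": -0.22, "tz": -0.05, "rz": 0.42, "hand": 0.5},
    {"tx": -1, "ty": -0.22, "tz": -0.05, "rz": 0.42, "hand": 0.5},
  ],
)

```text
invalid input
```

```bash
python3 - <<'E'
from h import *
st(); plan([(.42,-.05,.26,0),(.471,-.1645,.26,-2.2),(.471,-.1645,.131,-2.2)])
E
```

```text
t 3.0 p [0.1858, 0.5177, 0.2313] yaw 70.25 zax [0.0, 0.0, -1.0] F [0.3, 0.0, 0.4] op 0.999 gf 0.0
(0.42, -0.05, 0.26, 0) t [-2.061, -2.276, -0.144] r [0.0, -0.0, 1.171] rows>= 9.8
(0.471, -0.1645, 0.26, -2.2) t [-0.572, 0.255, 0.0] r [0.0, 0.0, 0.037] rows>= 2.0
(0.471, -0.1645, 0.131, -2.2) t [0.0, 0.0, 0.645] r [0.0, 0.0, 0.0] rows>= 2.1
```

The calls were refused, so each row probably needs every key.

Request:
servo_tool(
  series=[
    {"rx": 0, "ry": 0, "rz": 0.59, "tx": -0.87, "ty": -0.95, "tz": -0.1, "hand": 0.5},
    {"rx": 0, "ry": 0, "rz": 0.59, "tx": -0.87, "ty": -0.95, "tz": -0.1, "hand": 0.5},
    {"rx": 0, "ry": 0, "rz": 0.59, "tx": -0.87, "ty": -0.95, "tz": -0.1, "hand": 0.5},
    {"rx": 0, "ry": 0, "rz": 0.59, "tx": -0.87, "ty": -0.95, "tz": -0.1, "hand": 0.5},
    {"rx": 0, "ry": 0, "rz": 0.59, "tx": -0.87, "ty": -0.95, "tz": -0.1, "hand": 0.5},
    {"rx": 0, "ry": 0, "rz": 0.59, "tx": -0.87, "ty": -0.95, "tz": -0.1, "hand": 0.5},
  ],
)

```text
time_s: 3.75
eef_pos: [0.2855, 0.2803, 0.2517]
tool_rot: [0.463, 0.886, 0.001, -0.0]
ft_force: [-0.0, -0.6, 0.2]
opening: 0.499
grasp_force: 0.0
```

Request:
servo_tool(
  series=[
    {"rx": 0, "ry": 0, "rz": 0.42, "tx": -1, "ty": -0.22, "tz": -0.05, "hand": 0.5},
    {"rx": 0, "ry": 0, "rz": 0.42, "tx": -1, "ty": -0.22, "tz": -0.05, "hand": 0.5},
    {"rx": 0, "ry": 0, "rz": 0.42, "tx": -1, "ty": -0.22, "tz": -0.05, "hand": 0.5},
    {"rx": 0, "ry": 0, "rz": 0.42, "tx": -1, "ty": -0.22, "tz": -0.05, "hand": 0.5},
    {"rx": 0, "ry": 0, "rz": 0.42, "tx": -1, "ty": -0.22, "tz": -0.05, "hand": 0.5},
  ],
)

```text
time_s: 4.38
eef_pos: [0.3641, 0.0915, 0.2614]
tool_rot: [0.645, 0.764, 0.0, 0.0]
ft_force: [-0.3, -0.0, -0.2]
opening: 0.5
grasp_force: 0.0
```

```bash
python3 - <<'E'
from h import *
st(); plan([(.42,-.05,.26,0),(.471,-.1645,.26,-2.2),(.471,-.1645,.131,-2.2)])
E
```

```text
t 4.38 p [0.3641, 0.0915, 0.2614] yaw 9.64 zax [0.0, 0.0, -1.0] F [-0.3, -0.0, -0.2] op 0.5 gf 0.0
(0.42, -0.05, 0.26, 0) t [-0.745, 0.157, 0.007] r [0.0, -0.0, 0.161] rows>= 2.4
(0.471, -0.1645, 0.26, -2.2) t [-0.572, 0.255, 0.0] r [0.0, 0.0, 0.037] rows>= 2.0
(0.471, -0.1645, 0.131, -2.2) t [0.0, 0.0, 0.645] r [0.0, 0.0, 0.0] rows>= 2.1
```

Request:
servo_tool(
  series=[
    {"rx": 0, "ry": 0, "rz": 0.161, "tx": -0.745, "ty": 0.157, "tz": 0.007, "hand": 0.5},
    {"rx": 0, "ry": 0, "rz": 0.161, "tx": -0.745, "ty": 0.157, "tz": 0.007, "hand": 0.5},
    {"rx": 0, "ry": 0, "rz": 0.161, "tx": -0.745, "ty": 0.157, "tz": 0.007, "hand": 0.5},
  ],
)

```text
time_s: 4.75
eef_pos: [0.4208, -0.0513, 0.2599]
tool_rot: [0.707, 0.707, -0.0, 0.001]
ft_force: [0.3, 0.6, -0.2]
opening: 0.5
grasp_force: 0.0
```

Request:
servo_tool(
  series=[
    {"rx": 0, "ry": 0, "rz": 0.037, "tx": -0.572, "ty": 0.255, "tz": 0, "hand": 0.5},
    {"rx": 0, "ry": 0, "rz": 0.037, "tx": -0.572, "ty": 0.255, "tz": 0, "hand": 0.5},
    {"rx": 0, "ry": 0, "rz": 0.037, "tx": -0.572, "ty": 0.255, "tz": 0, "hand": 0.5},
  ],
)

```text
time_s: 5.12
eef_pos: [0.4718, -0.1678, 0.2584]
tool_rot: [0.722, 0.692, -0.003, 0.001]
ft_force: [-0.5, 0.4, 1.1]
opening: 0.5
grasp_force: 0.0
```

Request:
servo_tool(
  series=[
    {"rx": 0, "ry": 0, "rz": 0, "tx": 0, "ty": 0, "tz": 0.3, "hand": 0.5},
    {"rx": 0, "ry": 0, "rz": 0, "tx": 0, "ty": 0, "tz": 0.5, "hand": 0.5},
    {"rx": 0, "ry": 0, "rz": 0, "tx": 0, "ty": 0, "tz": 0.645, "hand": 0.5},
    {"rx": 0, "ry": 0, "rz": 0, "tx": 0, "ty": 0, "tz": 0.645, "hand": 0.5},
  ],
)

```text
time_s: 5.62
eef_pos: [0.4695, -0.1606, 0.1282]
tool_rot: [0.719, 0.695, -0.001, -0.003]
ft_force: [-0.5, -0.4, 0.4]
opening: 0.499
grasp_force: 0.0
```

```bash
python3 - <<'E'
from h import *
st(); s=vision.get_image("side")
cv2.imwrite("pics/s1.png",cv2.resize(s["frame"][200:330,240:380,::-1],None,fx=4,fy=4,interpolation=cv2.INTER_CUBIC))
E
```

```text
t 5.62 p [0.4695, -0.1606, 0.1282] yaw -1.93 zax [-0.006, 0.003, -1.0] F [-0.5, -0.4, 0.4] op 0.499 gf 0.0
```

View pics/s1.png

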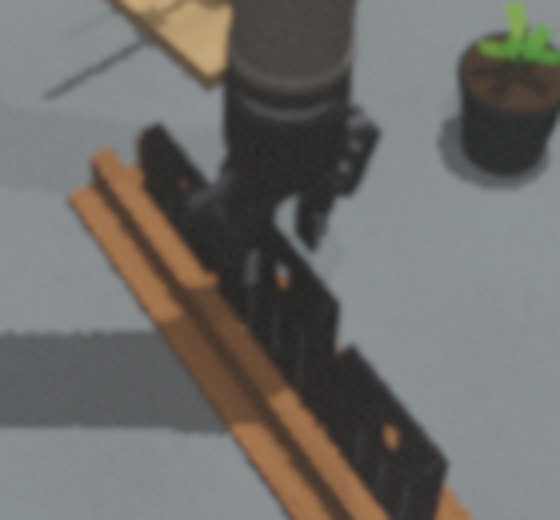

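The near finger is at ~(250,265) and the far one at ~(315,245), straddling the large plate above its slot at (282,272). I'll let the arm settle, then check before closing.

Request:
servo_tool(
  series=[
    {"rx": 0, "ry": 0, "rz": 0, "tx": 0, "ty": 0, "tz": 0, "hand": 0.5},
    {"rx": 0, "ry": 0, "rz": 0, "tx": 0, "ty": 0, "tz": 0, "hand": 0.5},
  ],
)

```text
time_s: 5.92
eef_pos: [0.4718, -0.1652, 0.1323]
tool_rot: [0.72, 0.694, 0.001, 0.001]
ft_force: [-0.5, -0.1, 0.3]
opening: 0.502
grasp_force: 0.0
```

```bash
python3 - <<'E'
from h import *
st(); plan([(.471,-.1645,.131,-2.2)])
s=vision.get_image("side")
for q in nets.mark_of("pan_large_eye",s)[:2]: print(np.round(q["point"],4),q["conf"])
# pixel centre of slot: orange/bright blob inside plate near (310.5,268)
f=s["frame"][262:275,304:318].astype(int); m=(f[:,:,0]-f[:,:,2]); v,u=np.nonzero(m>40); print(u.mean()+304,v.mean()+262,len(u), u.min()+304,u.max()+304,v.min()+262,v.max()+262)
print("pred slot centre/top", proj(s,[[.471,-.1645,.112],[.471,-.1645,.128],[.471,-.1645,.096]]).round(2))
E
```

```text
t 5.92 p [0.4718, -0.1652, 0.1323] yaw -2.18 zax [0.003, -0.0, -1.0] F [-0.5, -0.1, 0.3] op 0.502 gf 0.0
(0.471, -0.1645, 0.131, -2.2) t [0.003, -0.004, 0.007] r [0.003, 0.0, 0.0] rows>= 0.0
[ 0.4725 -0.1628  0.1295] 0.85
[ 0.4691 -0.2918  0.0138] 0.66
310.5 270.0 2 310 311 270 270
pred slot centre/top [[309.2  268.47]
 [309.41 264.85]
 [308.99 272.  ]]
```

Request:
servo_tool(
  series=[
    {"rx": 0, "ry": 0, "rz": 0, "tx": 0, "ty": 0, "tz": 0, "hand": 0},
    {"rx": 0, "ry": 0, "rz": 0, "tx": 0, "ty": 0, "tz": 0, "hand": 0},
    {"rx": 0, "ry": 0, "rz": 0, "tx": 0, "ty": 0, "tz": 0, "hand": 0},
    {"rx": 0, "ry": 0, "rz": 0, "tx": 0, "ty": 0, "tz": 0, "hand": 0},
    {"rx": 0, "ry": 0, "rz": 0, "tx": 0, "ty": 0, "tz": 0, "hand": 0},
    {"rx": 0, "ry": 0, "rz": 0, "tx": 0, "ty": 0, "tz": -0.2, "hand": 0},
    {"rx": 0, "ry": 0, "rz": 0, "tx": 0, "ty": 0, "tz": -0.5, "hand": 0},
    {"rx": 0, "ry": 0, "rz": 0, "tx": 0, "ty": 0, "tz": -0.8, "hand": 0},
    {"rx": 0, "ry": 0, "rz": 0, "tx": 0, "ty": 0, "tz": -0.8, "hand": 0},
  ],
)

```text
time_s: 7.15
eef_pos: [0.4727, -0.1671, 0.2952]
tool_rot: [0.721, 0.693, 0.002, 0.004]
ft_force: [-0.3, 0.4, -1.9]
opening: 0.048
grasp_force: 60.2
```

```bash
python3 - <<'E'
from h import *
st(); s=vision.get_image("side")
for q in nets.mark_of("pan_large_eye",s)[:2]: print(np.round(q["point"],4),q["conf"])
r=lambda d:(.633-.995*d,.161-.0993*d)
print(r(.2),r(.08))
plan([(.43,.0,.29,3),(*r(.2),.29,5.7),(*r(.2),.216,5.7)])
E
```

```text
t 7.15 p [0.4727, -0.1671, 0.2952] yaw -2.25 zax [0.009, -0.002, -1.0] F [-0.3, 0.4, -1.9] op 0.048 gf 60.2
[ 0.4722 -0.1617  0.2914] 0.69
(0.434, 0.14114) (0.5534, 0.153056)
(0.43, 0.0, 0.29, 3) t [0.817, -0.232, 0.003] r [-0.001, -0.001, -0.087] rows>= 2.7
(0.434, 0.14114, 0.29, 5.7) t [0.704, 0.057, 0.0] r [0.0, 0.0, -0.045] rows>= 2.3
(0.434, 0.14114, 0.216, 5.7) t [0.0, 0.0, 0.37] r [0.0, 0.0, 0.0] rows>= 1.2
```

Request:
servo_tool(
  series=[
    {"rx": 0, "ry": 0, "rz": -0.087, "tx": 0.2, "ty": -0.06, "tz": 0, "hand": 0},
    {"rx": 0, "ry": 0, "rz": -0.087, "tx": 0.5, "ty": -0.14, "tz": 0, "hand": 0},
    {"rx": 0, "ry": 0, "rz": -0.087, "tx": 0.817, "ty": -0.23, "tz": 0, "hand": 0},
    {"rx": 0, "ry": 0, "rz": -0.087, "tx": 0.817, "ty": -0.23, "tz": 0, "hand": 0},
  ],
)

```text
time_s: 7.75
eef_pos: [0.428, 0.0066, 0.2881]
tool_rot: [0.684, 0.73, -0.001, -0.003]
ft_force: [0.6, -0.9, -1.4]
opening: 0.035
grasp_force: 60.1
```

Request:
servo_tool(
  series=[
    {"rx": 0, "ry": 0, "rz": -0.045, "tx": 0.3, "ty": 0.02, "tz": 0, "hand": 0},
    {"rx": 0, "ry": 0, "rz": -0.045, "tx": 0.55, "ty": 0.04, "tz": 0, "hand": 0},
    {"rx": 0, "ry": 0, "rz": -0.045, "tx": 0.7, "ty": 0.05, "tz": 0, "hand": 0},
    {"rx": 0, "ry": 0, "rz": -0.045, "tx": 0.7, "ty": 0.05, "tz": 0.2, "hand": 0},
    {"rx": 0, "ry": 0, "rz": -0.045, "tx": 0.7, "ty": 0.05, "tz": 0.37, "hand": 0},
    {"rx": 0, "ry": 0, "rz": -0.045, "tx": 0.7, "ty": 0.05, "tz": 0.37, "hand": 0},
    {"rx": 0, "ry": 0, "rz": -0.045, "tx": 0.7, "ty": 0.05, "tz": 0.37, "hand": 0},
  ],
)

```text
time_s: 8.62
eef_pos: [0.434, 0.1396, 0.2172]
tool_rot: [0.672, 0.741, -0.0, 0.0]
ft_force: [0.2, -0.9, -1.3]
opening: 0.044
grasp_force: 60.1
```

```bash
python3 - <<'E'
from h import *
st(); s=vision.get_image("side"); t=vision.get_image("top")
for p in (s,t):
    for k in ("pan_large_eye","hook_root"):
        for q in nets.mark_of(k,p)[:1]: print(k,np.round(q["point"],4),round(q["conf"],2))
k=3.5; a=cv2.resize(s["frame"][130:250,215:335,::-1],None,fx=k,fy=k,interpolation=cv2.INTER_CUBIC); b=cv2.resize(t["frame"][150:270,200:300,::-1],None,fx=k,fy=k,interpolation=cv2.INTER_CUBIC)
cv2.imwrite("pics/hook1.png",np.hstack([a,b]))
E
```

```text
t 8.62 p [0.434, 0.1396, 0.2172] yaw 5.63 zax [0.0, -0.0, -1.0] F [0.2, -0.9, -1.3] op 0.044 gf 60.1
pan_large_eye [0.4333 0.142  0.2156] 0.94
hook_root [0.6337 0.1664 0.1913] 0.85
pan_large_eye [0.4319 0.1384 0.2158] 0.46
hook_root [0.632  0.1635 0.1914] 0.69
```

View pics/hook1.png

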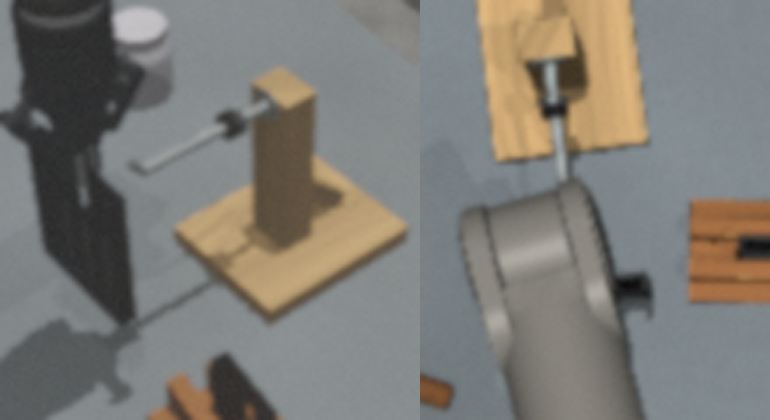

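The side half shows the slot as a bright streak at ~(83,178) and the bar ending at ~(140,165). I'll compare pixel residuals of both with the model.

```bash
python3 - <<'E'
from h import *
s=vision.get_image("side"); t=vision.get_image("top")
g=s["frame"].astype(float).mean(2)
def pt(d,z): return [.633-.995*d,.161-.0993*d,z]
for d in (.05,.06,.07,.08,.09,.1,.11,.12,.13,.14):
    u,v=proj(s,[pt(d,.19)])[0]; c=int(round(u)); r=np.arange(int(v)-5,int(v)+7); w=g[r,c]; b=(w[0]+w[-1])/2; k=np.clip(w-b,8,None)-8
    vv,_=None,None; vp=v+(c-u)*-.5
    print(d,(round(u,1),round(v,1)),"ridge-pred dv",((r*k).sum()/max(k.sum(),1e-6)-vp).round(2),int(k.sum()),end=" | ")
print()
st_=readout.get_state(); p=np.array(st_["eef_pos"])
print("slot pred (top,mid,bot)",proj(s,[p-[0,0,.0035],p-[0,0,.0195],p-[0,0,.0355]]).round(2).tolist())
x0,y0=232,168
np.set_printoptions(linewidth=200); print("cols",x0); print(np.c_[np.arange(y0,y0+26),g[y0:y0+26,x0:x0+15].astype(int)])
gt=t["frame"].astype(float).mean(2)
for d in (.065,.075,.085):
    u,v=proj(t,[pt(d,.19)])[0]; r=int(round(v)); c=np.arange(int(u)-5,int(u)+7); print("top",round(u,1),r,gt[r,c].astype(int),c[0])
E
```

```text
0.05 (np.float64(278.6), np.float64(166.3)) ridge-pred dv 5.47 12 | 0.06 (np.float64(276.1), np.float64(167.6)) ridge-pred dv -1.31 14 | 0.07 (np.float64(273.5), np.float64(169.0)) ridge-pred dv -1.62 5 | 0.08 (np.float64(270.9), np.float64(170.3)) ridge-pred dv -1.44 4 | 0.09 (np.float64(268.3), np.float64(171.7)) ridge-pred dv -0.86 0 | 0.1 (np.float64(265.7), np.float64(173.1)) ridge-pred dv -1.42 6 | 0.11 (np.float64(263.1), np.float64(174.4)) ridge-pred dv -1.6 7 | 0.12 (np.float64(260.4), np.float64(175.8)) ridge-pred dv -1.43 11 | 0.13 (np.float64(257.8), np.float64(177.2)) ridge-pred dv -1.4 8 | 0.14 (np.float64(255.1), np.float64(178.6)) ridge-pred dv -178.67 0 | 
slot pred (top,mid,bot) [[237.83, 181.4], [238.34, 185.52], [238.84, 189.57]]
cols 232
[[168  49  48  48  45  48  47  49  49  48  50  48  62  94 120 132]
 [169  47  48  47  49  49  47  46  48  47  47  53  79 115 133 140]
 [170  51  48  48  46  49  48  48  48  48  54  60  95 124 138 140]
 [171  45  48  49  46  48  46  47  49  61  62  71 106 132 138 141]
 [172  46  47  47  47  50  50  50  58  69  72  74 107 132 139 1
[... 915 characters left out ...]
8  50  44  46  46  46  48]
 [187  46  48  47  44  47  59  86  88  67  51  44  44  46  47  48]
 [188  46  51  47  45  46  51  68  69  61  48  44  46  46  47  49]
 [189  47  51  51  48  47  46  51  51  48  49  46  47  44  48  44]
 [190  46  50  49  47  46  49  44  46  47  42  45  47  45  44  46]
 [191  47  49  50  48  45  43  46  49  43  48  47  45  45  45  47]
 [192  45  49  50  45  48  45  49  49  48  46  45  47  46  47  45]
 [193  45  50  51  47  47  47  51  51  46  44  44  44  45  44  46]]
top 239.4 188 [164 160 154 152 160 168 141 110 118 142 147 150] 234
top 239.8 191 [170 166 156 141 140 157 143 113  98  99 101 119] 234
top 240.2 194 [104 104 107 119 153 161 128  87  77  81 100 120] 235
```

```bash
python3 - <<'E'
from h import *
s=vision.get_image("side"); t=vision.get_image("top"); g=s["frame"].astype(float).mean(2); gt=t["frame"].astype(float).mean(2)
def pt(d,z,o=0): return [.633-.995*d+.0993*o,.161-.0993*d-.995*o,z]
# perpendicular profile averaged along the bar (side: d .07-.13; top: d .06-.078)
for p,G,D in ((s,g,(.07,.13)),(t,gt,(.057,.075))):
    acc=[]
    for d in np.linspace(*D,40):
        a=proj(p,[pt(d,.19),pt(d+.01,.19)]); c=a[0]; u=(a[1]-a[0]); u/=np.linalg.norm(u); n=np.array([-u[1],u[0]])
        if n[1]<0 and p is s: n=-n
        if n[0]<0 and p is t: n=-n
        k=np.arange(-6,6.5,.5); q=(c+k[:,None]*n).astype(np.float32)
        acc.append(cv2.remap(G.astype(np.float32),q[:,0].reshape(1,-1),q[:,1].reshape(1,-1),cv2.INTER_LINEAR)[0])
    print(n.round(2)); print([(float(x),int(y)) for x,y in zip(k,np.mean(acc,0))])
    print("px per mm y,z:", ((proj(p,[np.array(pt(.1,.19))+[0,.01,0]])-proj(p,[pt(.1,.19)]))[0]@n/10).round(3),((proj(p,[pt(.1,.2)])-proj(p,[pt(.1,.19)]))[0]@n/10).round(3))
E
```

```text
[0.46 0.89]
[(-6.0, 140), (-5.5, 140), (-5.0, 140), (-4.5, 141), (-4.0, 141), (-3.5, 141), (-3.0, 143), (-2.5, 145), (-2.0, 149), (-1.5, 151), (-1.0, 151), (-0.5, 146), (0.0, 137), (0.5, 128), (1.0, 123), (1.5, 124), (2.0, 129), (2.5, 134), (3.0, 137), (3.5, 138), (4.0, 139), (4.5, 139), (5.0, 139), (5.5, 139), (6.0, 139)]
px per mm y,z: -0.236 -0.231
[ 0.99 -0.12]
[(-6.0, 168), (-5.5, 165), (-5.0, 163), (-4.5, 160), (-4.0, 156), (-3.5, 152), (-3.0, 148), (-2.5, 145), (-2.0, 147), (-1.5, 153), (-1.0, 159), (-0.5, 162), (0.0, 154), (0.5, 140), (1.0, 125), (1.5, 112), (2.0, 110), (2.5, 114), (3.0, 122), (3.5, 132), (4.0, 138), (4.5, 143), (5.0, 147), (5.5, 149), (6.0, 150)]
px per mm y,z: -0.323 -0.021
```

The side-view residuals put the bar within ~0.5 mm of the model. The slot sits about 1.5–2 mm too far to -y. I'll shift by +2 mm and go on over the hook.

Request:
servo_tool(
  series=[
    {"rx": 0, "ry": 0, "rz": 0, "tx": 0.009, "ty": 0, "tz": 0.005, "hand": 0},
    {"rx": 0, "ry": 0, "rz": 0, "tx": 0.009, "ty": 0.1, "tz": 0.005, "hand": 0},
    {"rx": 0, "ry": 0, "rz": 0, "tx": 0.009, "ty": 0.2, "tz": 0.005, "hand": 0},
    {"rx": 0, "ry": 0, "rz": 0, "tx": 0.009, "ty": 0.27, "tz": 0.005, "hand": 0},
    {"rx": 0, "ry": 0, "rz": 0, "tx": 0.009, "ty": 0.34, "tz": 0.005, "hand": 0},
    {"rx": 0, "ry": 0, "rz": 0, "tx": 0.009, "ty": 0.4, "tz": 0.005, "hand": 0},
    {"rx": 0, "ry": 0, "rz": 0, "tx": 0.009, "ty": 0.4, "tz": 0.005, "hand": 0},
  ],
)

```text
time_s: 10.0
eef_pos: [0.5137, 0.1497, 0.2157]
tool_rot: [0.671, 0.741, -0.0, 0.0]
ft_force: [-0.4, 0.2, -2.6]
opening: 0.04
grasp_force: 60.2
```

```bash
python3 - <<'E'
from h import *
st(); r=lambda d:(.633-.995*d,.161-.0993*d); plan([(*r(.075),.2155,5.7),(*r(.075),.2,5.7)])
E
```

```text
t 10.0 p [0.5137, 0.1497, 0.2157] yaw 5.66 zax [0.0, -0.001, -1.0] F [-0.4, 0.2, -2.6] op 0.04 gf 60.2
(0.5583750000000001, 0.1535525, 0.2155, 5.7) t [-0.003, 0.224, 0.001] r [0.0, 0.001, -0.001] rows>= 0.7
(0.5583750000000001, 0.1535525, 0.2, 5.7) t [0.0, 0.0, 0.077] r [0.0, 0.0, 0.0] rows>= 0.2
```

Request:
servo_tool(
  series=[
    {"rx": 0, "ry": 0, "rz": 0, "tx": -0.003, "ty": 0.08, "tz": 0, "hand": 0},
    {"rx": 0, "ry": 0, "rz": 0, "tx": -0.003, "ty": 0.16, "tz": 0, "hand": 0},
    {"rx": 0, "ry": 0, "rz": 0, "tx": -0.003, "ty": 0.22, "tz": 0, "hand": 0},
    {"rx": 0, "ry": 0, "rz": 0, "tx": -0.003, "ty": 0.22, "tz": 0.04, "hand": 0},
    {"rx": 0, "ry": 0, "rz": 0, "tx": -0.003, "ty": 0.22, "tz": 0.07, "hand": 0},
    {"rx": 0, "ry": 0, "rz": 0, "tx": -0.003, "ty": 0.22, "tz": 0.08, "hand": 0},
    {"rx": 0, "ry": 0, "rz": 0, "tx": -0.003, "ty": 0.22, "tz": 0.08, "hand": 0},
  ],
)

```text
time_s: 10.88
eef_pos: [0.5564, 0.1537, 0.1997]
tool_rot: [0.671, 0.741, -0.0, -0.0]
ft_force: [0.3, 0.6, -1.3]
opening: 0.042
grasp_force: 60.1
```

```bash
python3 - <<'E'
from h import *
st()
E
```

```text
t 10.88 p [0.5564, 0.1537, 0.1997] yaw 5.7 zax [-0.001, 0.0, -1.0] F [0.3, 0.6, -1.3] op 0.042 gf 60.1
```

Request:
servo_tool(
  series=[
    {"rx": 0, "ry": 0, "rz": 0, "tx": 0, "ty": 0, "tz": 0.01, "hand": 0},
    {"rx": 0, "ry": 0, "rz": 0, "tx": 0, "ty": 0, "tz": 0.01, "hand": 0.14},
    {"rx": 0, "ry": 0, "rz": 0, "tx": 0, "ty": 0, "tz": 0.01, "hand": 0.14},
    {"rx": 0, "ry": 0, "rz": 0, "tx": 0, "ty": 0, "tz": 0.01, "hand": 0.14},
    {"rx": 0, "ry": 0, "rz": 0, "tx": 0, "ty": 0, "tz": -0.08, "hand": 0.14},
    {"rx": 0, "ry": 0, "rz": 0, "tx": 0, "ty": 0, "tz": -0.2, "hand": 0.14},
    {"rx": 0, "ry": 0, "rz": 0, "tx": 0, "ty": 0, "tz": -0.36, "hand": 0.14},
    {"rx": 0, "ry": 0, "rz": 0, "tx": 0, "ty": 0, "tz": -0.36, "hand": 0.14},
    {"rx": 0, "ry": 0, "rz": 0, "tx": 0, "ty": 0, "tz": -0.36, "hand": 0.14},
  ],
)

```text
time_s: 12.0
eef_pos: [0.5565, 0.1536, 0.2713]
tool_rot: [0.671, 0.741, -0.0, -0.0]
ft_force: [0.4, 0.4, -1.2]
opening: 0.139
grasp_force: 0.0
```

```bash
python3 - <<'E'
from h import *
st(); s=vision.get_image("side")
for k in ("pan_large_eye",):
    for q in nets.mark_of(k,s)[:2]: print(k,np.round(q["point"],4),round(q["conf"],2))
for k in ("pan_medium_eye","pan_medium"):
    for q in nets.mark_of(k,s)[:1]: print(k,np.round(q["point"],4),round(q["conf"],2))
plan([(.52,-.03,.24,2),(.49,-.2,.22,0),(.4675,-.2905,.2,-2.4),(.4675,-.2905,.109,-2.4)])
E
```

```text
t 12.0 p [0.5565, 0.1536, 0.2713] yaw 5.69 zax [-0.001, -0.0, -1.0] F [0.4, 0.4, -1.2] op 0.139 gf 0.0
pan_large_eye [0.5553 0.1562 0.1934] 0.86
pan_medium_eye [ 0.4661 -0.2898  0.1046] 0.75
pan_medium [ 7.479e-01 -9.580e-02 -1.000e-04] 0.66
(0.52, -0.03, 0.24, 2) t [-0.896, -0.271, 0.154] r [-0.002, 0.0, 0.062] rows>= 3.0
(0.49, -0.2, 0.22, 0) t [-0.844, -0.18, 0.1] r [0.0, 0.0, 0.033] rows>= 2.8
(0.4675, -0.2905, 0.2, -2.4) t [-0.452, -0.112, 0.1] r [0.0, 0.0, 0.04] rows>= 1.5
(0.4675, -0.2905, 0.109, -2.4) t [0.0, 0.0, 0.455] r [0.0, 0.0, 0.0] rows>= 1.5
```

Request:
servo_tool(
  series=[
    {"rx": 0, "ry": 0, "rz": 0.062, "tx": -0.896, "ty": -0.271, "tz": 0.154, "hand": 0.5},
    {"rx": 0, "ry": 0, "rz": 0.062, "tx": -0.896, "ty": -0.271, "tz": 0.154, "hand": 0.5},
    {"rx": 0, "ry": 0, "rz": 0.062, "tx": -0.896, "ty": -0.271, "tz": 0.154, "hand": 0.5},
    {"rx": 0, "ry": 0, "rz": 0.062, "tx": -0.896, "ty": -0.271, "tz": 0.154, "hand": 0.5},
  ],
)

```text
time_s: 12.7
eef_pos: [0.5182, -0.0375, 0.2406]
tool_rot: [0.699, 0.715, -0.002, 0.0]
ft_force: [0.4, 1.6, 0.2]
opening: 0.502
grasp_force: 0.0
```

Request:
servo_tool(
  series=[
    {"rx": 0, "ry": 0, "rz": 0.033, "tx": -0.844, "ty": -0.18, "tz": 0.1, "hand": 0.5},
    {"rx": 0, "ry": 0, "rz": 0.033, "tx": -0.844, "ty": -0.18, "tz": 0.1, "hand": 0.5},
    {"rx": 0, "ry": 0, "rz": 0.033, "tx": -0.844, "ty": -0.18, "tz": 0.1, "hand": 0.5},
  ],
)

```text
time_s: 13.08
eef_pos: [0.4899, -0.2017, 0.2206]
tool_rot: [0.707, 0.707, -0.0, -0.0]
ft_force: [0.6, 0.4, -0.3]
opening: 0.5
grasp_force: 0.0
```

Request:
servo_tool(
  series=[
    {"rx": 0, "ry": 0, "rz": 0.04, "tx": -0.3, "ty": -0.075, "tz": 0.1, "hand": 0.5},
    {"rx": 0, "ry": 0, "rz": 0.04, "tx": -0.452, "ty": -0.112, "tz": 0.1, "hand": 0.5},
    {"rx": 0, "ry": 0, "rz": 0.04, "tx": -0.452, "ty": -0.112, "tz": 0.1, "hand": 0.5},
    {"rx": 0, "ry": 0, "rz": 0.04, "tx": -0.452, "ty": -0.112, "tz": 0.1, "hand": 0.5},
  ],
)

```text
time_s: 13.58
eef_pos: [0.469, -0.2888, 0.2007]
tool_rot: [0.721, 0.693, 0.001, -0.001]
ft_force: [-0.5, -0.3, -0.8]
opening: 0.5
grasp_force: 0.0
```

```bash
python3 - <<'E'
from h import *
st(); plan([(.4675,-.2905,.109,-2.4)])
s=vision.get_image("side")
for q in nets.mark_of("pan_large_eye",s)[:1]+nets.mark_of("pan_medium_eye",s)[:1]: print(np.round(q["point"],4),round(q["conf"],2))
k=5;cv2.imwrite("pics/s2.png",cv2.resize(s["frame"][140:230,230:350,::-1],None,fx=k,fy=k,interpolation=cv2.INTER_CUBIC))
E
```

```text
t 13.57 p [0.469, -0.2888, 0.2007] yaw -2.3 zax [-0.0, 0.002, -1.0] F [-0.5, -0.3, -0.8] op 0.5 gf 0.0
(0.4675, -0.2905, 0.109, -2.4) t [-0.01, -0.007, 0.458] r [-0.0, -0.002, 0.002] rows>= 1.5
[ 0.4675 -0.2908  0.1042] 0.81
```

View pics/s2.png

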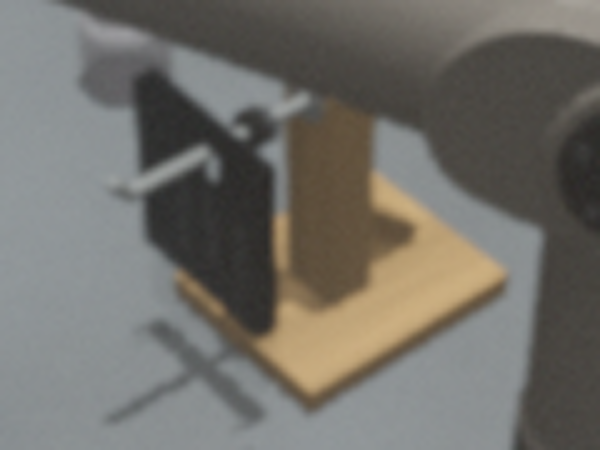

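The large pan hangs on the bar in the crop, with its slot at (212,165) and the collar behind it at (255,125). Next is the medium pan.

Request:
servo_tool(
  series=[
    {"rx": 0, "ry": 0, "rz": 0, "tx": 0, "ty": 0, "tz": 0.2, "hand": 0.5},
    {"rx": 0, "ry": 0, "rz": 0, "tx": 0, "ty": 0, "tz": 0.4, "hand": 0.5},
    {"rx": 0, "ry": 0, "rz": 0, "tx": 0, "ty": 0, "tz": 0.458, "hand": 0.5},
    {"rx": 0, "ry": 0, "rz": 0, "tx": 0, "ty": 0, "tz": 0.458, "hand": 0.5},
    {"rx": 0, "ry": 0, "rz": 0, "tx": 0, "ty": 0, "tz": 0.458, "hand": 0.5},
  ],
)

```text
time_s: 14.35
eef_pos: [0.4694, -0.2912, 0.1112]
tool_rot: [0.722, 0.692, 0.0, 0.002]
ft_force: [0.5, -0.0, -0.3]
opening: 0.498
grasp_force: 0.0
```

```bash
python3 - <<'E'
from h import *
st(); plan([(.4675,-.2905,.109,-2.4)])
E
```

```text
t 14.35 p [0.4694, -0.2912, 0.1112] yaw -2.38 zax [0.003, -0.002, -1.0] F [0.5, -0.0, -0.3] op 0.498 gf 0.0
(0.4675, -0.2905, 0.109, -2.4) t [0.003, -0.01, 0.011] r [0.003, 0.002, 0.0] rows>= 0.0
```

Request:
servo_tool(
  series=[
    {"rx": 0, "ry": 0, "rz": 0, "tx": 0, "ty": -0.005, "tz": 0.008, "hand": 0.5},
    {"rx": 0, "ry": 0, "rz": 0, "tx": 0, "ty": -0.005, "tz": 0.008, "hand": 0},
    {"rx": 0, "ry": 0, "rz": 0, "tx": 0, "ty": -0.005, "tz": 0.008, "hand": 0},
    {"rx": 0, "ry": 0, "rz": 0, "tx": 0, "ty": -0.005, "tz": 0.008, "hand": 0},
    {"rx": 0, "ry": 0, "rz": 0, "tx": 0, "ty": -0.005, "tz": 0.008, "hand": 0},
    {"rx": 0, "ry": 0, "rz": 0, "tx": 0, "ty": -0.005, "tz": 0.008, "hand": 0},
    {"rx": 0, "ry": 0, "rz": 0, "tx": 0, "ty": -0.005, "tz": -0.2, "hand": 0},
    {"rx": 0, "ry": 0, "rz": 0, "tx": 0, "ty": -0.005, "tz": -0.5, "hand": 0},
    {"rx": 0, "ry": 0, "rz": 0, "tx": 0, "ty": -0.005, "tz": -0.8, "hand": 0},
    {"rx": 0, "ry": 0, "rz": 0, "tx": 0, "ty": -0.005, "tz": -0.8, "hand": 0},
  ],
)

```text
time_s: 15.6
eef_pos: [0.4688, -0.2927, 0.2742]
tool_rot: [0.722, 0.692, 0.001, 0.005]
ft_force: [0.1, -0.2, -1.0]
opening: 0.041
grasp_force: 60.7
```

```bash
python3 - <<'E'
from h import *
st(); r=lambda d:(.633-.995*d,.161-.0993*d)
plan([(.44,-.1,.265,0),(.425,.08,.265,3),(*r(.2),.2155,5.7)])
E
```

```text
t 15.6 p [0.4688, -0.2927, 0.2742] yaw -2.43 zax [0.008, -0.005, -1.0] F [0.1, -0.2, -1.0] op 0.041 gf 60.7
(0.44, -0.1, 0.265, 0) t [0.957, -0.185, 0.04] r [0.008, 0.005, -0.04] rows>= 3.1
(0.425, 0.08, 0.265, 3) t [0.9, -0.075, 0.0] r [0.0, 0.0, -0.05] rows>= 2.9
(0.434, 0.14114, 0.2155, 5.7) t [0.303, 0.061, 0.248] r [0.0, 0.0, -0.045] rows>= 1.3
```

Request:
servo_tool(
  series=[
    {"rx": 0, "ry": 0, "rz": -0.04, "tx": 0.25, "ty": -0.05, "tz": 0.01, "hand": 0},
    {"rx": 0, "ry": 0, "rz": -0.04, "tx": 0.55, "ty": -0.11, "tz": 0.03, "hand": 0},
    {"rx": 0, "ry": 0, "rz": -0.04, "tx": 0.85, "ty": -0.165, "tz": 0.04, "hand": 0},
    {"rx": 0, "ry": 0, "rz": -0.04, "tx": 0.957, "ty": -0.185, "tz": 0.04, "hand": 0},
  ],
)

```text
time_s: 16.1
eef_pos: [0.4362, -0.092, 0.259]
tool_rot: [0.704, 0.71, -0.001, -0.003]
ft_force: [-0.4, 0.3, -1.2]
opening: 0.044
grasp_force: 60.6
```

Request:
servo_tool(
  series=[
    {"rx": 0, "ry": 0, "rz": -0.05, "tx": 0.3, "ty": -0.03, "tz": 0, "hand": 0},
    {"rx": 0, "ry": 0, "rz": -0.05, "tx": 0.6, "ty": -0.05, "tz": 0, "hand": 0},
    {"rx": 0, "ry": 0, "rz": -0.05, "tx": 0.8, "ty": -0.07, "tz": 0, "hand": 0},
    {"rx": 0, "ry": 0, "rz": -0.05, "tx": 0.9, "ty": -0.075, "tz": 0, "hand": 0},
  ],
)

```text
time_s: 16.6
eef_pos: [0.4209, 0.0854, 0.2594]
tool_rot: [0.686, 0.727, -0.002, -0.001]
ft_force: [0.5, -0.6, -0.7]
opening: 0.041
grasp_force: 60.6
```

Request:
servo_tool(
  series=[
    {"rx": 0, "ry": 0, "rz": -0.045, "tx": 0.15, "ty": 0.03, "tz": 0.1, "hand": 0},
    {"rx": 0, "ry": 0, "rz": -0.045, "tx": 0.303, "ty": 0.061, "tz": 0.2, "hand": 0},
    {"rx": 0, "ry": 0, "rz": -0.045, "tx": 0.303, "ty": 0.061, "tz": 0.248, "hand": 0},
    {"rx": 0, "ry": 0, "rz": -0.045, "tx": 0.303, "ty": 0.061, "tz": 0.248, "hand": 0},
    {"rx": 0, "ry": 0, "rz": -0.045, "tx": 0.303, "ty": 0.061, "tz": 0.248, "hand": 0},
    {"rx": 0, "ry": 0, "rz": -0.045, "tx": 0.303, "ty": 0.061, "tz": 0.248, "hand": 0},
  ],
)

```text
time_s: 17.35
eef_pos: [0.4327, 0.1428, 0.2125]
tool_rot: [0.672, 0.741, 0.001, 0.0]
ft_force: [-0.5, 0.3, -1.5]
opening: 0.044
grasp_force: 60.6
```

```bash
cat >> h.py <<'E'
def slot_check():
    s=vision.get_image("side"); g=s["frame"].astype(float).mean(2); p=np.array(readout.get_state()["eef_pos"])
    P=proj(s,[p-[0,0,.0035],p-[0,0,.0195],p-[0,0,.0355]]); print("pred",P.round(1).tolist())
    a=np.radians(5.7); lat=np.array([np.sin(a),-np.cos(a),0])*.01; print("px/10mm -y",(proj(s,[p+lat])-proj(s,[p])).round(2).tolist())
    x0,y0=int(P[1,0])-6,int(P[0,1])-4; np.set_printoptions(linewidth=200)
    print("cols from",x0); print(np.c_[np.arange(y0,y0+16),g[y0:y0+16,x0:x0+14].astype(int)])
E
python3 - <<'E'
from h import *
st(); slot_check()
r=lambda d:(.633-.995*d,.161-.0993*d); plan([(*r(.2),.2155,5.7),(*r(.13),.2155,5.7)])
E
```

```text
t 17.35 p [0.4327, 0.1428, 0.2125] yaw 5.59 zax [0.001, 0.001, -1.0] F [-0.5, 0.3, -1.5] op 0.044 gf 60.6
pred [[237.2, 182.3], [237.7, 186.4], [238.2, 190.4]]
px/10mm -y [[1.97, 1.78]]
cols from 231
[[178  46  42  45  48  56  71  74  65  53  59  66  77 111 133]
 [179  46  46  46  48  58  68  73  65  51  54  61  82 112 129]
 [180  48  46  47  50  55  67  72  65  51  49  57  79 110 126]
 [181  43  45  48  46  52  66  73  65  52  45  48  65  96 117]
 [182  44  46  44  48  51  65  73  64  51  46  45  51  67  90]
 [183  45  47  45  46  53  67  77  69  54  46  43  44  51  67]
 [184  44  45  43  45  50  67  82  81  59  48  42  43  45  51]
 [185  46  47  42  44  51  61  88  89  68  50  45  46  47  48]
 [186  48  44  44  44  47  58  85  89  71  54  44  48  47  46]
 [187  47  44  47  45  43  56  77  90  73  51  44  49  48  45]
 [188  46  46  46  43  44  53  71  87  78  55  42  43  45  45]
 [189  44  43  50  47  47  50  64  77  73  51  44  44  44  42]
 [190  40  46  50  48  44  45  53  63  63  49  44  42  44  45]
 [191  41  45  47  46  47  45  46  51  51  44  46  41  42  46]
 [192  45  47  44  48  47  46  48  45  47  45  41  45  39  44]
 [193  45  45  50  51  45  43  48  47  46  44  44  43  45  44]]
(0.434, 0.14114, 0.2155, 5.7) t [-0.01, 0.006, -0.015] r [0.001, -0.001, -0.002] rows>= 0.1
(0.50365, 0.148091, 0.2155, 5.7) t [-0.0, 0.35, 0.0] r [0.0, 0.0, 0.0] rows>= 1.1
```

Request:
servo_tool(
  series=[
    {"rx": 0, "ry": 0, "rz": 0, "tx": -0.006, "ty": 0, "tz": -0.015, "hand": 0},
    {"rx": 0, "ry": 0, "rz": 0, "tx": -0.006, "ty": 0.1, "tz": -0.015, "hand": 0},
    {"rx": 0, "ry": 0, "rz": 0, "tx": -0.006, "ty": 0.2, "tz": -0.015, "hand": 0},
    {"rx": 0, "ry": 0, "rz": 0, "tx": -0.006, "ty": 0.27, "tz": -0.015, "hand": 0},
    {"rx": 0, "ry": 0, "rz": 0, "tx": -0.006, "ty": 0.34, "tz": -0.015, "hand": 0},
    {"rx": 0, "ry": 0, "rz": 0, "tx": -0.006, "ty": 0.4, "tz": -0.015, "hand": 0},
    {"rx": 0, "ry": 0, "rz": 0, "tx": -0.006, "ty": 0.4, "tz": -0.015, "hand": 0},
  ],
)

```text
time_s: 18.27
eef_pos: [0.5126, 0.1502, 0.2148]
tool_rot: [0.671, 0.741, -0.0, 0.0]
ft_force: [0.0, 0.5, -1.2]
opening: 0.041
grasp_force: 60.6
```

```bash
python3 - <<'E'
from h import *
st(); r=lambda d:(.633-.995*d,.161-.0993*d); plan([(*r(.097),.2155,5.7),(*r(.097),.199,5.7)])
E
```

```text
t 18.27 p [0.5126, 0.1502, 0.2148] yaw 5.66 zax [0.0, -0.001, -1.0] F [0.0, 0.5, -1.2] op 0.041 gf 60.6
(0.536485, 0.1513679, 0.2155, 5.7) t [-0.006, 0.119, -0.004] r [0.0, 0.001, -0.001] rows>= 0.4
(0.536485, 0.1513679, 0.199, 5.7) t [0.0, 0.0, 0.082] r [0.0, 0.0, 0.0] rows>= 0.3
```

Request:
servo_tool(
  series=[
    {"rx": 0, "ry": 0, "rz": 0, "tx": -0.004, "ty": 0.05, "tz": 0, "hand": 0},
    {"rx": 0, "ry": 0, "rz": 0, "tx": -0.004, "ty": 0.08, "tz": 0, "hand": 0},
    {"rx": 0, "ry": 0, "rz": 0, "tx": -0.004, "ty": 0.08, "tz": 0.04, "hand": 0},
    {"rx": 0, "ry": 0, "rz": 0, "tx": -0.004, "ty": 0.08, "tz": 0.07, "hand": 0},
    {"rx": 0, "ry": 0, "rz": 0, "tx": -0.004, "ty": 0.08, "tz": 0.075, "hand": 0},
    {"rx": 0, "ry": 0, "rz": 0, "tx": -0.004, "ty": 0.1, "tz": 0.075, "hand": 0},
    {"rx": 0, "ry": 0, "rz": 0, "tx": -0.004, "ty": 0.12, "tz": 0.075, "hand": 0},
    {"rx": 0, "ry": 0, "rz": 0, "tx": -0.004, "ty": 0.14, "tz": 0.075, "hand": 0},
    {"rx": 0, "ry": 0, "rz": 0, "tx": -0.004, "ty": 0.14, "tz": 0.075, "hand": 0},
  ],
)

```text
time_s: 19.4
eef_pos: [0.5403, 0.1523, 0.2]
tool_rot: [0.671, 0.741, 0.0, 0.0]
ft_force: [-1.4, 0.7, -2.4]
opening: 0.042
grasp_force: 61.5
```

```bash
python3 - <<'E'
from h import *
st(); s=vision.get_image("side")
k=6;cv2.imwrite("pics/s3.png",cv2.resize(s["frame"][130:220,235:335,::-1],None,fx=k,fy=k,interpolation=cv2.INTER_CUBIC))
E
```

```text
t 19.4 p [0.5403, 0.1523, 0.2] yaw 5.68 zax [0.0, -0.0, -1.0] F [-1.4, 0.7, -2.4] op 0.042 gf 61.5
```

View pics/s3.png

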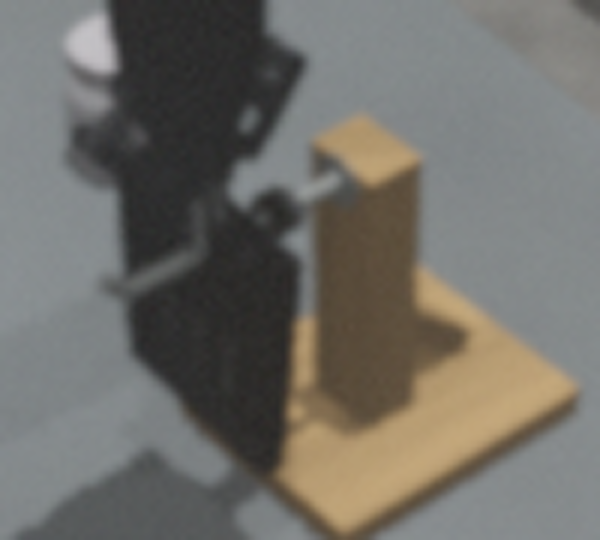

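The medium pan is on the bar, with its slot at (205,215) around the rod, and the large one sits just behind it clear of the collar at (278,210). Release it and go for the small pan.

Request:
servo_tool(
  series=[
    {"rx": 0, "ry": 0, "rz": 0, "tx": 0, "ty": 0, "tz": 0.01, "hand": 0},
    {"rx": 0, "ry": 0, "rz": 0, "tx": 0, "ty": 0, "tz": 0.01, "hand": 0.14},
    {"rx": 0, "ry": 0, "rz": 0, "tx": 0, "ty": 0, "tz": 0.01, "hand": 0.14},
    {"rx": 0, "ry": 0, "rz": 0, "tx": 0, "ty": 0, "tz": 0.01, "hand": 0.14},
    {"rx": 0, "ry": 0, "rz": 0, "tx": 0, "ty": 0, "tz": -0.06, "hand": 0.14},
    {"rx": 0, "ry": 0, "rz": 0, "tx": 0, "ty": 0, "tz": -0.16, "hand": 0.14},
    {"rx": 0, "ry": 0, "rz": 0, "tx": 0, "ty": 0, "tz": -0.35, "hand": 0.14},
    {"rx": 0, "ry": 0, "rz": 0, "tx": 0, "ty": 0, "tz": -0.35, "hand": 0.14},
  ],
)

```text
time_s: 20.45
eef_pos: [0.5428, 0.1525, 0.2748]
tool_rot: [0.671, 0.741, 0.004, 0.003]
ft_force: [0.1, -0.2, -0.3]
opening: 0.14
grasp_force: 0.0
```

```bash
python3 - <<'E'
from h import *
st(); s=vision.get_image("side")
for k in ("pan_large_eye","pan_medium_eye","pan_small_eye"):
    for q in nets.mark_of(k,s)[:1]: print(k,np.round(q["point"],4),round(q["conf"],2))
plan([(.47,.02,.22,0),(.478,-.038,.16,-2.4),(.478,-.038,.087,-2.4)])
E
```

```text
t 20.45 p [0.5428, 0.1525, 0.2748] yaw 5.68 zax [0.01, 0.003, -1.0] F [0.1, -0.2, -0.3] op 0.14 gf 0.0
pan_large_eye [0.5597 0.1591 0.1919] 0.59
pan_medium_eye [0.5368 0.151  0.1956] 0.59
pan_small_eye [ 0.4767 -0.0395  0.0854] 0.69
(0.47, 0.02, 0.22, 0) t [-0.624, -0.411, 0.247] r [-0.001, 0.0, 0.095] rows>= 2.5
(0.478, -0.038, 0.16, -2.4) t [-0.29, 0.04, 0.3] r [0.0, 0.0, 0.04] rows>= 1.3
(0.478, -0.038, 0.087, -2.4) t [0.0, 0.0, 0.365] r [0.0, 0.0, 0.0] rows>= 1.2
```

Request:
servo_tool(
  series=[
    {"rx": 0, "ry": 0, "rz": 0.095, "tx": -0.624, "ty": -0.411, "tz": 0.247, "hand": 0.5},
    {"rx": 0, "ry": 0, "rz": 0.095, "tx": -0.624, "ty": -0.411, "tz": 0.247, "hand": 0.5},
    {"rx": 0, "ry": 0, "rz": 0.095, "tx": -0.624, "ty": -0.411, "tz": 0.247, "hand": 0.5},
    {"rx": 0, "ry": 0, "rz": 0.095, "tx": -0.624, "ty": -0.411, "tz": 0.247, "hand": 0.5},
  ],
)

```text
time_s: 21.15
eef_pos: [0.4681, 0.017, 0.2192]
tool_rot: [0.709, 0.705, -0.001, -0.001]
ft_force: [0.0, -0.2, -0.0]
opening: 0.499
grasp_force: 0.0
```

Request:
servo_tool(
  series=[
    {"rx": 0, "ry": 0, "rz": 0.04, "tx": -0.29, "ty": 0.04, "tz": 0.1, "hand": 0.5},
    {"rx": 0, "ry": 0, "rz": 0.04, "tx": -0.29, "ty": 0.04, "tz": 0.3, "hand": 0.5},
    {"rx": 0, "ry": 0, "rz": 0.04, "tx": -0.29, "ty": 0.04, "tz": 0.3, "hand": 0.5},
    {"rx": 0, "ry": 0, "rz": 0.04, "tx": -0.29, "ty": 0.04, "tz": 0.5, "hand": 0.5},
    {"rx": 0, "ry": 0, "rz": 0.04, "tx": -0.29, "ty": 0.04, "tz": 0.65, "hand": 0.5},
    {"rx": 0, "ry": 0, "rz": 0.04, "tx": -0.29, "ty": 0.04, "tz": 0.65, "hand": 0.5},
    {"rx": 0, "ry": 0, "rz": 0.04, "tx": -0.29, "ty": 0.04, "tz": 0.65, "hand": 0.5},
  ],
)

```text
time_s: 22.02
eef_pos: [0.4803, -0.0372, 0.0922]
tool_rot: [0.721, 0.693, 0.001, 0.001]
ft_force: [0.3, 0.3, 0.1]
opening: 0.499
grasp_force: 0.0
```

```bash
python3 - <<'E'
from h import *
st(); plan([(.477,-.038,.087,-2.4)])
E
```

```text
t 22.02 p [0.4803, -0.0372, 0.0922] yaw -2.31 zax [0.003, 0.0, -1.0] F [0.3, 0.3, 0.1] op 0.499 gf 0.0
(0.477, -0.038, 0.087, -2.4) t [-0.005, -0.017, 0.026] r [0.003, -0.0, 0.002] rows>= 0.1
```

Request:
servo_tool(
  series=[
    {"rx": 0, "ry": 0, "rz": 0, "tx": -0.005, "ty": -0.015, "tz": 0.024, "hand": 0.5},
    {"rx": 0, "ry": 0, "rz": 0, "tx": -0.005, "ty": -0.015, "tz": 0.024, "hand": 0},
    {"rx": 0, "ry": 0, "rz": 0, "tx": -0.005, "ty": -0.015, "tz": 0.024, "hand": 0},
    {"rx": 0, "ry": 0, "rz": 0, "tx": -0.005, "ty": -0.015, "tz": 0.024, "hand": 0},
    {"rx": 0, "ry": 0, "rz": 0, "tx": -0.005, "ty": -0.015, "tz": 0.024, "hand": 0},
    {"rx": 0, "ry": 0, "rz": 0, "tx": -0.005, "ty": -0.015, "tz": 0.024, "hand": 0},
    {"rx": 0, "ry": 0, "rz": 0, "tx": -0.005, "ty": -0.015, "tz": -0.2, "hand": 0},
    {"rx": 0, "ry": 0, "rz": 0, "tx": -0.005, "ty": -0.015, "tz": -0.5, "hand": 0},
    {"rx": 0, "ry": 0, "rz": 0, "tx": -0.005, "ty": -0.015, "tz": -0.66, "hand": 0},
    {"rx": 0, "ry": 0, "rz": 0, "tx": -0.005, "ty": -0.015, "tz": -0.66, "hand": 0},
  ],
)

```text
time_s: 23.28
eef_pos: [0.4771, -0.0393, 0.2249]
tool_rot: [0.722, 0.692, 0.002, 0.002]
ft_force: [-0.6, -0.1, -1.5]
opening: 0.043
grasp_force: 60.8
```

```bash
python3 - <<'E'
from h import *
st(); r=lambda d:(.633-.995*d,.161-.0993*d)
plan([(.425,.06,.22,2),(*r(.2),.2155,5.7)])
E
```

```text
t 23.27 p [0.4771, -0.0393, 0.2249] yaw -2.41 zax [0.006, 0.001, -1.0] F [-0.6, -0.1, -1.5] op 0.043 gf 60.8
(0.425, 0.06, 0.22, 2) t [0.485, -0.281, 0.023] r [0.005, -0.001, -0.073] rows>= 1.8
(0.434, 0.14114, 0.2155, 5.7) t [0.404, 0.059, 0.023] r [0.0, 0.0, -0.062] rows>= 1.3
```

Request:
servo_tool(
  series=[
    {"rx": 0, "ry": 0, "rz": -0.073, "tx": 0.2, "ty": -0.13, "tz": 0.01, "hand": 0},
    {"rx": 0, "ry": 0, "rz": -0.073, "tx": 0.4, "ty": -0.25, "tz": 0.02, "hand": 0},
    {"rx": 0, "ry": 0, "rz": -0.073, "tx": 0.485, "ty": -0.281, "tz": 0.023, "hand": 0},
  ],
)

```text
time_s: 23.65
eef_pos: [0.42, 0.063, 0.2156]
tool_rot: [0.693, 0.721, -0.002, -0.002]
ft_force: [0.9, -0.2, -0.1]
opening: 0.047
grasp_force: 60.7
```

Request:
servo_tool(
  series=[
    {"rx": 0, "ry": 0, "rz": -0.062, "tx": 0.2, "ty": 0.03, "tz": 0.015, "hand": 0},
    {"rx": 0, "ry": 0, "rz": -0.062, "tx": 0.35, "ty": 0.05, "tz": 0.015, "hand": 0},
    {"rx": 0, "ry": 0, "rz": -0.062, "tx": 0.404, "ty": 0.059, "tz": 0.015, "hand": 0},
    {"rx": 0, "ry": 0, "rz": -0.062, "tx": 0.404, "ty": 0.059, "tz": 0.015, "hand": 0},
    {"rx": 0, "ry": 0, "rz": -0.062, "tx": 0.404, "ty": 0.059, "tz": 0.015, "hand": 0},
    {"rx": 0, "ry": 0, "rz": -0.062, "tx": 0.404, "ty": 0.059, "tz": 0.015, "hand": 0},
  ],
)

```text
time_s: 24.4
eef_pos: [0.4325, 0.14, 0.2149]
tool_rot: [0.672, 0.74, -0.0, 0.0]
ft_force: [-0.4, -0.4, -1.4]
opening: 0.044
grasp_force: 60.7
```

```bash
python3 - <<'E'
from h import *
st(); slot_check()
r=lambda d:(.633-.995*d,.161-.0993*d); plan([(*r(.2),.2155,5.7),(*r(.13),.2155,5.7)])
E
```

```text
t 24.4 p [0.4325, 0.14, 0.2149] yaw 5.54 zax [-0.0, -0.0, -1.0] F [-0.4, -0.4, -1.4] op 0.044 gf 60.7
pred [[237.5, 182.2], [238.0, 186.3], [238.5, 190.3]]
px/10mm -y [[1.97, 1.79]]
cols from 231
[[178  47  45  47  48  54  66  74  66  53  53  62  72 104 129]
 [179  43  47  47  47  53  66  76  69  53  51  54  71 105 128]
 [180  45  47  47  46  53  64  75  68  55  46  50  64  98 120]
 [181  47  42  47  44  52  60  68  69  56  46  46  51  77 103]
 [182  44  43  47  48  50  58  69  69  58  46  45  47  57  80]
 [183  43  44  46  46  52  60  70  75  62  48  45  46  48  58]
 [184  45  44  45  43  47  57  70  79  72  53  45  45  50  51]
 [185  46  45  43  44  44  52  72  88  80  56  49  43  45  45]
 [186  45  46  46  45  45  48  72  92  85  59  45  44  44  47]
 [187  44  45  43  45  44  49  67  96  92  62  46  47  45  45]
 [188  43  46  44  45  44  44  62  88  88  65  44  43  45  44]
 [189  44  45  45  47  44  45  54  72  73  58  45  43  41  44]
 [190  45  43  45  45  46  47  48  50  56  49  45  44  42  42]
 [191  46  45  46  43  47  46  46  42  45  47  45  44  42  45]
 [192  47  47  46  51  48  49  44  44  44  44  42  43  45  46]
 [193  48  44  48  45  49  48  46  43  46  46  44  45  41  45]]
(0.434, 0.14114, 0.2155, 5.7) t [0.003, 0.008, -0.002] r [0.0, -0.0, -0.002] rows>= 0.0
(0.50365, 0.148091, 0.2155, 5.7) t [-0.0, 0.35, 0.0] r [0.0, 0.0, 0.0] rows>= 1.1
```

Request:
servo_tool(
  series=[
    {"rx": 0, "ry": 0, "rz": -0.002, "tx": 0.008, "ty": 0, "tz": -0.002, "hand": 0},
    {"rx": 0, "ry": 0, "rz": -0.002, "tx": 0.008, "ty": 0.1, "tz": -0.002, "hand": 0},
    {"rx": 0, "ry": 0, "rz": -0.002, "tx": 0.008, "ty": 0.2, "tz": -0.002, "hand": 0},
    {"rx": 0, "ry": 0, "rz": -0.002, "tx": 0.008, "ty": 0.27, "tz": -0.002, "hand": 0},
    {"rx": 0, "ry": 0, "rz": -0.002, "tx": 0.008, "ty": 0.34, "tz": -0.002, "hand": 0},
    {"rx": 0, "ry": 0, "rz": -0.002, "tx": 0.008, "ty": 0.41, "tz": -0.002, "hand": 0},
    {"rx": 0, "ry": 0, "rz": -0.002, "tx": 0.008, "ty": 0.41, "tz": -0.002, "hand": 0},
  ],
)

```text
time_s: 25.32
eef_pos: [0.5146, 0.1511, 0.2151]
tool_rot: [0.671, 0.742, -0.0, 0.0]
ft_force: [-0.4, -0.3, -1.5]
opening: 0.041
grasp_force: 60.8
```

```bash
python3 - <<'E'
from h import *
st(); r=lambda d:(.633-.995*d,.161-.0993*d); plan([(*r(.117),.2155,5.7),(*r(.117),.1995,5.7),(*r(.1),.1995,5.7)])
E
```

```text
t 25.32 p [0.5146, 0.1511, 0.2151] yaw 5.78 zax [0.0, -0.001, -1.0] F [-0.4, -0.3, -1.5] op 0.041 gf 60.8
(0.516585, 0.1493819, 0.2155, 5.7) t [-0.009, 0.009, -0.002] r [0.0, 0.001, 0.001] rows>= 0.0
(0.516585, 0.1493819, 0.1995, 5.7) t [0.0, 0.0, 0.08] r [0.0, 0.0, 0.0] rows>= 0.3
(0.5335, 0.15107, 0.1995, 5.7) t [-0.0, 0.085, 0.0] r [0.0, 0.0, 0.0] rows>= 0.3
```

Request:
servo_tool(
  series=[
    {"rx": 0, "ry": 0, "rz": 0, "tx": -0.004, "ty": 0, "tz": 0.04, "hand": 0},
    {"rx": 0, "ry": 0, "rz": 0, "tx": -0.004, "ty": 0, "tz": 0.07, "hand": 0},
    {"rx": 0, "ry": 0, "rz": 0, "tx": -0.004, "ty": 0, "tz": 0.077, "hand": 0},
    {"rx": 0, "ry": 0, "rz": 0, "tx": -0.004, "ty": 0.03, "tz": 0.077, "hand": 0},
    {"rx": 0, "ry": 0, "rz": 0, "tx": -0.004, "ty": 0.055, "tz": 0.077, "hand": 0},
    {"rx": 0, "ry": 0, "rz": 0, "tx": -0.004, "ty": 0.075, "tz": 0.077, "hand": 0},
    {"rx": 0, "ry": 0, "rz": 0, "tx": -0.004, "ty": 0.075, "tz": 0.077, "hand": 0},
  ],
)

```text
time_s: 26.2
eef_pos: [0.5293, 0.1519, 0.1999]
tool_rot: [0.67, 0.742, 0.0, 0.0]
ft_force: [-1.5, -0.2, -1.0]
opening: 0.043
grasp_force: 61.5
```

Request:
servo_tool(
  series=[
    {"rx": 0, "ry": 0, "rz": 0, "tx": 0, "ty": 0, "tz": 0.009, "hand": 0},
    {"rx": 0, "ry": 0, "rz": 0, "tx": 0, "ty": 0, "tz": 0.009, "hand": 0.14},
    {"rx": 0, "ry": 0, "rz": 0, "tx": 0, "ty": 0, "tz": 0.009, "hand": 0.14},
    {"rx": 0, "ry": 0, "rz": 0, "tx": 0, "ty": 0, "tz": 0.009, "hand": 0.14},
    {"rx": 0, "ry": 0, "rz": 0, "tx": 0, "ty": 0, "tz": -0.06, "hand": 0.14},
    {"rx": 0, "ry": 0, "rz": 0, "tx": 0, "ty": 0, "tz": -0.16, "hand": 0.14},
    {"rx": 0, "ry": 0, "rz": 0, "tx": 0, "ty": 0, "tz": -0.35, "hand": 0.14},
    {"rx": 0, "ry": 0, "rz": 0, "tx": 0, "ty": 0, "tz": -0.35, "hand": 0.14},
  ],
)

```text
time_s: 27.2
eef_pos: [0.5316, 0.1522, 0.2746]
tool_rot: [0.67, 0.742, 0.004, 0.002]
ft_force: [0.0, -0.5, -0.1]
opening: 0.139
grasp_force: 0.0
```

```bash
python3 - <<'E'
from h import *
st(); print(np.round(readout.get_state()["qpos"],2))
r=lambda d:(.633-.995*d,.161-.0993*d)
print("rot +90 / -90 options"); plan([(*r(.14),.27,95.7)]); plan([(*r(.14),.27,-84.3)])
E
```

```text
t 27.2 p [0.5316, 0.1522, 0.2746] yaw 5.8 zax [0.009, 0.003, -1.0] F [0.0, -0.5, -0.1] op 0.139 gf 0.0
[-0.71  0.31  0.53  1.45 -0.16  1.42 -0.07]
rot +90 / -90 options
(0.4937, 0.147098, 0.27, 95.7) t [-0.006, -0.191, 0.021] r [0.008, 0.006, -1.498] rows>= 8.4
(0.4937, 0.147098, 0.27, -84.3) t [-0.006, -0.191, 0.021] r [0.006, -0.008, 1.502] rows>= 8.4
```

All three pans hang. Next I'll turn the hand 90° so the fingers straddle the bar for the push.

Request:
servo_tool(
  series=[
    {"rx": 0, "ry": 0, "rz": 0.17, "tx": -0.004, "ty": -0.05, "tz": 0, "hand": 0.28},
    {"rx": 0, "ry": 0, "rz": 0.34, "tx": -0.004, "ty": -0.1, "tz": 0, "hand": 0.28},
    {"rx": 0, "ry": 0, "rz": 0.51, "tx": -0.004, "ty": -0.17, "tz": 0, "hand": 0.28},
    {"rx": 0, "ry": 0, "rz": 0.68, "tx": -0.004, "ty": -0.17, "tz": 0, "hand": 0.28},
    {"rx": 0, "ry": 0, "rz": 0.85, "tx": -0.004, "ty": -0.17, "tz": 0, "hand": 0.28},
    {"rx": 0, "ry": 0, "rz": 1.0, "tx": -0.004, "ty": -0.17, "tz": 0, "hand": 0.28},
    {"rx": 0, "ry": 0, "rz": 1.0, "tx": -0.004, "ty": -0.17, "tz": 0, "hand": 0.28},
  ],
)

```text
time_s: 28.08
eef_pos: [0.4951, 0.1478, 0.27]
tool_rot: [0.951, 0.308, 0.0, 0.0]
ft_force: [-0.4, 0.2, 0.1]
opening: 0.278
grasp_force: 0.0
```

Request:
servo_tool(
  series=[
    {"rx": 0, "ry": 0, "rz": 0.17, "tx": 0, "ty": 0, "tz": 0, "hand": 0.28},
    {"rx": 0, "ry": 0, "rz": 0.34, "tx": 0, "ty": 0, "tz": 0, "hand": 0.28},
    {"rx": 0, "ry": 0, "rz": 0.5, "tx": 0, "ty": 0, "tz": 0, "hand": 0.28},
    {"rx": 0, "ry": 0, "rz": 0.5, "tx": 0, "ty": 0, "tz": 0, "hand": 0.28},
    {"rx": 0, "ry": 0, "rz": 0.5, "tx": 0, "ty": 0, "tz": 0, "hand": 0.28},
  ],
)

```text
time_s: 28.7
eef_pos: [0.4951, 0.1478, 0.2699]
tool_rot: [0.999, 0.052, 0.0, -0.0]
ft_force: [0.0, 0.6, 0.2]
opening: 0.281
grasp_force: 0.0
```

```bash
python3 - <<'E'
from h import *
st(); r=lambda d:(.633-.995*d,.161-.0993*d)
plan([(*r(.138),.27,-84.3),(*r(.138),.168,-84.3),(*r(.115),.168,-84.3)])
s=vision.get_image("side"); k=6;cv2.imwrite("pics/s4.png",cv2.resize(s["frame"][130:220,225:325,::-1],None,fx=k,fy=k,interpolation=cv2.INTER_CUBIC))
E
```

```text
t 28.7 p [0.4951, 0.1478, 0.2699] yaw -83.99 zax [0.0, 0.0, -1.0] F [0.0, 0.6, 0.2] op 0.281 gf 0.0
(0.49568999999999996, 0.1472966, 0.27, -84.3) t [0.003, 0.003, -0.0] r [-0.0, -0.0, 0.005] rows>= 0.0
(0.49568999999999996, 0.1472966, 0.168, -84.3) t [0.0, 0.0, 0.51] r [0.0, 0.0, 0.0] rows>= 1.6
(0.518575, 0.1495805, 0.168, -84.3) t [0.115, 0.0, 0.0] r [0.0, 0.0, 0.0] rows>= 0.4
```

View pics/s4.png

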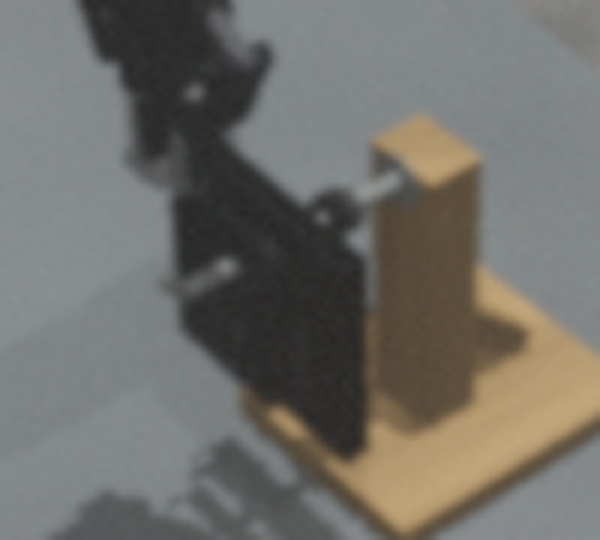

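All three hang on the rod in the crop, with its tip at (175,285), and the fingers are above. Lower the hand astride the bar.

Request:
servo_tool(
  series=[
    {"rx": 0, "ry": 0, "rz": 0.005, "tx": 0.003, "ty": 0.003, "tz": 0.2, "hand": 0.28},
    {"rx": 0, "ry": 0, "rz": 0.005, "tx": 0.003, "ty": 0.003, "tz": 0.35, "hand": 0.28},
    {"rx": 0, "ry": 0, "rz": 0.005, "tx": 0.003, "ty": 0.003, "tz": 0.45, "hand": 0.28},
    {"rx": 0, "ry": 0, "rz": 0.005, "tx": 0.003, "ty": 0.003, "tz": 0.51, "hand": 0.28},
    {"rx": 0, "ry": 0, "rz": 0.005, "tx": 0.003, "ty": 0.003, "tz": 0.51, "hand": 0.28},
    {"rx": 0, "ry": 0, "rz": 0.005, "tx": 0.05, "ty": 0.003, "tz": 0.51, "hand": 0.28},
    {"rx": 0, "ry": 0, "rz": 0.005, "tx": 0.08, "ty": 0.003, "tz": 0.51, "hand": 0.28},
    {"rx": 0, "ry": 0, "rz": 0.005, "tx": 0.11, "ty": 0.003, "tz": 0.51, "hand": 0.28},
    {"rx": 0, "ry": 0, "rz": 0.005, "tx": 0.14, "ty": 0.003, "tz": 0.51, "hand": 0.28},
    {"rx": 0, "ry": 0, "rz": 0.005, "tx": 0.14, "ty": 0.003, "tz": 0.51, "hand": 0.28},
  ],
)

```text
time_s: 30.0
eef_pos: [0.5234, 0.15, 0.1677]
tool_rot: [0.999, 0.048, 0.0, 0.0]
ft_force: [-0.9, 0.4, -0.1]
opening: 0.279
grasp_force: 0.0
```

Request:
servo_tool(
  series=[
    {"rx": 0, "ry": 0, "rz": 0, "tx": 0.02, "ty": 0, "tz": 0, "hand": 0.28},
    {"rx": 0, "ry": 0, "rz": 0, "tx": 0.04, "ty": 0, "tz": 0, "hand": 0.28},
    {"rx": 0, "ry": 0, "rz": 0, "tx": 0.06, "ty": 0, "tz": 0, "hand": 0.28},
    {"rx": 0, "ry": 0, "rz": 0, "tx": 0.07, "ty": 0, "tz": 0, "hand": 0.28},
    {"rx": 0, "ry": 0, "rz": 0, "tx": 0.07, "ty": 0, "tz": 0, "hand": 0.28},
  ],
)

```text
time_s: 30.62
eef_pos: [0.5372, 0.1514, 0.1678]
tool_rot: [0.999, 0.048, 0.0, -0.0]
ft_force: [-1.7, 0.0, 0.9]
opening: 0.282
grasp_force: 0.0
```

```bash
python3 - <<'E'
from h import *
st(); r=lambda d:(.633-.995*d,.161-.0993*d)
p=np.array(readout.get_state()["eef_pos"]); print("d",(.633-p[0])/.995); plan([(*r(.074),.168,-84.3)])
E
```

```text
t 30.62 p [0.5372, 0.1514, 0.1678] yaw -84.49 zax [0.0, 0.0, -1.0] F [-1.7, 0.0, 0.9] op 0.282 gf 0.0
d 0.09626229642787522
(0.55937, 0.1536518, 0.168, -84.3) t [0.111, -0.0, -0.001] r [-0.0, -0.0, -0.003] rows>= 0.4
```

Request:
servo_tool(
  series=[
    {"rx": 0, "ry": 0, "rz": 0, "tx": 0.015, "ty": 0, "tz": 0, "hand": 0.28},
    {"rx": 0, "ry": 0, "rz": 0, "tx": 0.03, "ty": 0, "tz": 0, "hand": 0.28},
    {"rx": 0, "ry": 0, "rz": 0, "tx": 0.045, "ty": 0, "tz": 0, "hand": 0.28},
    {"rx": 0, "ry": 0, "rz": 0, "tx": 0.06, "ty": 0, "tz": 0, "hand": 0.28},
    {"rx": 0, "ry": 0, "rz": 0, "tx": 0.06, "ty": 0, "tz": 0, "hand": 0.28},
  ],
)

```text
time_s: 31.25
eef_pos: [0.5476, 0.1524, 0.1677]
tool_rot: [0.999, 0.048, -0.002, -0.0]
ft_force: [-5.7, -1.1, 2.7]
opening: 0.284
grasp_force: 0.0
```

```bash
python3 - <<'E'
from h import *
st(); p=np.array(readout.get_state()["eef_pos"]); print("d",(.633-p[0])/.995)
E
```

```text
t 31.25 p [0.5476, 0.1524, 0.1677] yaw -84.48 zax [-0.003, -0.0, -1.0] F [-5.7, -1.1, 2.7] op 0.284 gf 0.0
d 0.08581228353262008
```

Request:
servo_tool(
  series=[
    {"rx": 0, "ry": 0, "rz": 0, "tx": 0.005, "ty": 0, "tz": 0, "hand": 0.28},
    {"rx": 0, "ry": 0, "rz": 0, "tx": 0.005, "ty": 0, "tz": 0, "hand": 0.28},
  ],
)

```text
time_s: 31.5
eef_pos: [0.5478, 0.1524, 0.1678]
tool_rot: [0.999, 0.048, -0.003, -0.0]
ft_force: [-7.8, -1.2, 4.4]
opening: 0.279
grasp_force: 0.0
```

Request:
servo_tool(
  series=[
    {"rx": 0, "ry": 0, "rz": 0, "tx": 0.005, "ty": 0, "tz": 0, "hand": 0.28},
    {"rx": 0, "ry": 0, "rz": 0, "tx": 0.005, "ty": 0, "tz": 0, "hand": 0.28},
  ],
)

```text
time_s: 31.75
eef_pos: [0.5481, 0.1524, 0.1679]
tool_rot: [0.999, 0.048, -0.003, -0.0]
ft_force: [-9.9, -1.4, 5.4]
opening: 0.278
grasp_force: 0.0
```

```bash
python3 - <<'E'
from h import *
st(); print(readout.get_state()["torque"]);p=np.array(readout.get_state()["eef_pos"]); print("d",(.633-p[0])/.995)
s=vision.get_image("side"); t=vision.get_image("top"); k=5
a=cv2.resize(s["frame"][135:225,245:315,::-1],None,fx=k,fy=k,interpolation=cv2.INTER_CUBIC);b=cv2.resize(t["frame"][140:230,205:275,::-1],None,fx=k,fy=k,interpolation=cv2.INTER_CUBIC)
cv2.imwrite("pics/s5.png",np.hstack([a,b]))
E
```

```text
t 31.75 p [0.5481, 0.1524, 0.1679] yaw -84.48 zax [-0.007, 0.0, -1.0] F [-9.9, -1.4, 5.4] op 0.278 gf 0.0
[-0.23163861  1.64323029  0.02583126]
d 0.08529625288669308
```

View picture.

View pics/s5.png

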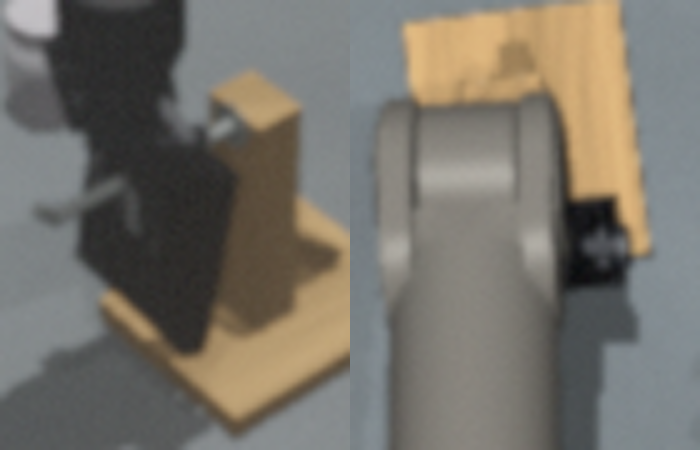

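The large pan's edge now leans from (240,180) down to (205,350), so the tops were pushed back: the upper part of the finger made contact too high. I'll back off and tilt the tool 20° so only the fingertips push, at bar height.

Request:
servo_tool(
  series=[
    {"rx": 0, "ry": 0, "rz": 0, "tx": -0.05, "ty": 0, "tz": 0, "hand": 0.28},
    {"rx": 0, "ry": 0, "rz": 0, "tx": -0.1, "ty": 0, "tz": 0, "hand": 0.28},
    {"rx": 0, "ry": 0, "rz": 0, "tx": -0.18, "ty": 0, "tz": 0, "hand": 0.28},
    {"rx": 0, "ry": 0, "rz": 0, "tx": -0.25, "ty": 0, "tz": 0, "hand": 0.28},
    {"rx": 0, "ry": 0.1, "rz": 0, "tx": -0.25, "ty": 0, "tz": -0.06, "hand": 0.28},
    {"rx": 0, "ry": 0.2, "rz": 0, "tx": -0.25, "ty": 0, "tz": -0.06, "hand": 0.28},
    {"rx": 0, "ry": 0.333, "rz": 0, "tx": -0.25, "ty": 0, "tz": -0.06, "hand": 0.28},
    {"rx": 0, "ry": 0.333, "rz": 0, "tx": -0.25, "ty": 0, "tz": -0.06, "hand": 0.28},
    {"rx": 0, "ry": 0.333, "rz": 0, "tx": -0.25, "ty": 0, "tz": -0.06, "hand": 0.28},
  ],
)

```text
time_s: 32.98
eef_pos: [0.5026, 0.1485, 0.1814]
tool_rot: [0.984, 0.047, 0.174, -0.009]
ft_force: [0.1, -0.3, -0.5]
opening: 0.281
grasp_force: 0.0
```

```bash
python3 - <<'E'
from h import *
st(); s=vision.get_image("side")
p=np.array(readout.get_state()["eef_pos"]); print("d",(.633-p[0])/.995)
for k in ("large","medium","small"):
    for n in (f"pan_{k}_eye",f"pan_{k}"):
        for q in nets.mark_of(n,s)[:2]: print(n,np.round(q["point"],4),round(q["conf"],2))
m=nets.outline_of("pan_large",s)
if m:
    M=m[0]["pixels"]; print(m[0]["conf"]); v,u=np.nonzero(M)
    for r in range(v.min(),v.max()+1,4): c=np.nonzero(M[r])[0]; print(r,c.min() if len(c) else 0,c.max() if len(c) else 0,end="; ")
a=np.array([.633-.995*.06,.161-.0993*.06,0]); lat=np.array([.0993,-.995,0])*.06
print("\nvertical right edge at d=.06", proj(s,[a+lat+[0,0,.219],a+lat+[0,0,.079]]).round(1).tolist())
E
```

```text
t 32.98 p [0.5026, 0.1485, 0.1814] yaw -84.47 zax [0.342, 0.034, -0.939] F [0.1, -0.3, -0.5] op 0.281 gf 0.0
d 0.1302104221011233
pan_large_eye [0.5769 0.159  0.1975] 0.52
pan_large [0.5831 0.1581 0.0794] 0.6
pan_medium_eye [0.5771 0.1524 0.1939] 0.66
pan_medium [0.5807 0.1579 0.1044] 0.54
pan_medium [0.5814 0.1629 0.0786] 0.26
pan_small_eye [0.5697 0.1563 0.1931] 0.69
pan_small [0.5705 0.1638 0.1256] 0.64
pan_small [0.5777 0.1581 0.195 ] 0.38
0.57
150 265 266; 154 262 271; 158 0 0; 162 0 0; 166 0 0; 170 287 290; 174 286 290; 178 286 290; 182 286 290; 186 265 290; 190 271 290; 194 275 290; 198 279 290; 202 284 290; 
vertical right edge at d=.06 [[288.5, 170.1], [288.6, 203.9]]
```

The pans are upright again and nearly home, with the large one at d≈53 mm and the small one at ≈63 mm. I'll approach with the tilted fingertips.

Request:
servo_tool(
  series=[
    {"rx": 0, "ry": 0, "rz": 0, "tx": 0.05, "ty": 0, "tz": 0.018, "hand": 0.28},
    {"rx": 0, "ry": 0, "rz": 0, "tx": 0.1, "ty": 0, "tz": 0.036, "hand": 0.28},
    {"rx": 0, "ry": 0, "rz": 0, "tx": 0.15, "ty": 0, "tz": 0.055, "hand": 0.28},
    {"rx": 0, "ry": 0, "rz": 0, "tx": 0.188, "ty": 0, "tz": 0.068, "hand": 0.28},
    {"rx": 0, "ry": 0, "rz": 0, "tx": 0.21, "ty": 0, "tz": 0.077, "hand": 0.28},
    {"rx": 0, "ry": 0, "rz": 0, "tx": 0.21, "ty": 0, "tz": 0.077, "hand": 0.28},
  ],
)

```text
time_s: 34.12
eef_pos: [0.5458, 0.1519, 0.1797]
tool_rot: [0.984, 0.047, 0.173, -0.008]
ft_force: [0.6, 0.1, 0.6]
opening: 0.281
grasp_force: 0.0
```

```bash
python3 - <<'E'
from h import *
st(); p=np.array(readout.get_state()["eef_pos"]); print("d",(.633-p[0])/.995)
E
```

```text
t 34.12 p [0.5458, 0.1519, 0.1797] yaw -84.52 zax [0.34, 0.032, -0.94] F [0.6, 0.1, 0.6] op 0.281 gf 0.0
d 0.0876427106939217
```

Request:
servo_tool(
  series=[
    {"rx": 0, "ry": 0, "rz": 0, "tx": 0.01, "ty": 0, "tz": 0.0035, "hand": 0.28},
    {"rx": 0, "ry": 0, "rz": 0, "tx": 0.02, "ty": 0, "tz": 0.007, "hand": 0.28},
    {"rx": 0, "ry": 0, "rz": 0, "tx": 0.03, "ty": 0, "tz": 0.01, "hand": 0.28},
    {"rx": 0, "ry": 0, "rz": 0, "tx": 0.03, "ty": 0, "tz": 0.01, "hand": 0.28},
  ],
)

```text
time_s: 34.62
eef_pos: [0.5521, 0.1528, 0.18]
tool_rot: [0.984, 0.047, 0.173, -0.008]
ft_force: [0.4, 0.1, -0.6]
opening: 0.282
grasp_force: 0.0
```

Request:
servo_tool(
  series=[
    {"rx": 0, "ry": 0, "rz": 0, "tx": 0.007, "ty": 0, "tz": 0.0025, "hand": 0.28},
    {"rx": 0, "ry": 0, "rz": 0, "tx": 0.014, "ty": 0, "tz": 0.005, "hand": 0.28},
    {"rx": 0, "ry": 0, "rz": 0, "tx": 0.014, "ty": 0, "tz": 0.005, "hand": 0.28},
  ],
)

```text
time_s: 35.0
eef_pos: [0.555, 0.153, 0.18]
tool_rot: [0.984, 0.047, 0.173, -0.008]
ft_force: [-0.8, -0.0, 0.4]
opening: 0.277
grasp_force: 0.0
```

Request:
servo_tool(
  series=[
    {"rx": 0, "ry": 0, "rz": 0, "tx": 0.005, "ty": 0, "tz": 0.0018, "hand": 0.28},
    {"rx": 0, "ry": 0, "rz": 0, "tx": 0.01, "ty": 0, "tz": 0.0036, "hand": 0.28},
    {"rx": 0, "ry": 0, "rz": 0, "tx": 0.01, "ty": 0, "tz": 0.0036, "hand": 0.28},
  ],
)

```text
time_s: 35.38
eef_pos: [0.5571, 0.1532, 0.18]
tool_rot: [0.984, 0.047, 0.173, -0.008]
ft_force: [-0.3, 0.3, -0.4]
opening: 0.282
grasp_force: 0.0
```

Request:
servo_tool(
  series=[
    {"rx": 0, "ry": 0, "rz": 0, "tx": 0.005, "ty": 0, "tz": 0.0018, "hand": 0.28},
    {"rx": 0, "ry": 0, "rz": 0, "tx": 0.01, "ty": 0, "tz": 0.0036, "hand": 0.28},
    {"rx": 0, "ry": 0, "rz": 0, "tx": 0.01, "ty": 0, "tz": 0.0036, "hand": 0.28},
  ],
)

```text
time_s: 35.75
eef_pos: [0.5592, 0.1534, 0.18]
tool_rot: [0.984, 0.047, 0.173, -0.008]
ft_force: [-0.0, -0.0, -0.5]
opening: 0.281
grasp_force: 0.0
```

Request:
servo_tool(
  series=[
    {"rx": 0, "ry": 0, "rz": 0, "tx": 0.005, "ty": 0, "tz": 0.0018, "hand": 0.28},
    {"rx": 0, "ry": 0, "rz": 0, "tx": 0.01, "ty": 0, "tz": 0.0036, "hand": 0.28},
    {"rx": 0, "ry": 0, "rz": 0, "tx": 0.01, "ty": 0, "tz": 0.0036, "hand": 0.28},
  ],
)

```text
time_s: 36.12
eef_pos: [0.5601, 0.1535, 0.1794]
tool_rot: [0.984, 0.047, 0.172, -0.008]
ft_force: [-5.0, -1.4, 3.4]
opening: 0.276
grasp_force: 2.5
```

Request:
servo_tool(
  series=[
    {"rx": 0, "ry": 0, "rz": 0, "tx": 0.005, "ty": 0, "tz": 0.0018, "hand": 0.28},
    {"rx": 0, "ry": 0, "rz": 0, "tx": 0.01, "ty": 0, "tz": 0.0036, "hand": 0.28},
    {"rx": 0, "ry": 0, "rz": 0, "tx": 0.01, "ty": 0, "tz": 0.0036, "hand": 0.28},
  ],
)

```text
time_s: 36.5
eef_pos: [0.5607, 0.1536, 0.1787]
tool_rot: [0.984, 0.047, 0.17, -0.008]
ft_force: [-8.9, -1.9, 5.2]
opening: 0.278
grasp_force: 4.1
```

Request:
servo_tool(
  series=[
    {"rx": 0, "ry": 0, "rz": 0, "tx": 0.004, "ty": 0, "tz": 0, "hand": 0.28},
    {"rx": 0, "ry": 0, "rz": 0, "tx": 0.004, "ty": 0, "tz": 0, "hand": 0.28},
    {"rx": 0, "ry": 0, "rz": 0, "tx": 0.004, "ty": 0, "tz": 0, "hand": 0.28},
  ],
)

```text
time_s: 36.88
eef_pos: [0.5609, 0.1536, 0.1786]
tool_rot: [0.984, 0.048, 0.17, -0.008]
ft_force: [-10.1, -1.1, 4.9]
opening: 0.279
grasp_force: 4.7
```

```bash
cat >> h.py <<'E'
def edges():
    s=vision.get_image("side"); cv2.imwrite(f"pics/e{s['shot']}.png",s["frame"][:,:,::-1])
    g=s["frame"].astype(float).mean(2); R=s["frame"].astype(float)
    print("row: last dark col (large right edge)",[(r,float(next((c-(g[r,c]-75)/max(g[r,c]-g[r,c-1],1) for c in range(280,300) if g[r,c]>75 and g[r,c-1]<=75),0).__round__(2))) for r in range(172,204,4)])
    for d in (.048,.052,.056):
        a=np.array([.633-.995*d,.161-.0993*d,0]); lat=np.array([.0993,-.995,0])*.06
        print(d,"pred",proj(s,[a+lat+[0,0,.215],a+lat+[0,0,.15],a+lat+[0,0,.085]]).round(1).tolist())
    for k in ("large","medium","small"):
        for n in (f"pan_{k}_eye",f"pan_{k}"):
            for q in nets.mark_of(n,s)[:1]: print(n,np.round(q["point"],4),round(q["conf"],2))
E
python3 - <<'E'
from h import *
st(); edges()
E
```

```text
t 36.88 p [0.5609, 0.1536, 0.1786] yaw -84.47 zax [0.333, 0.032, -0.942] F [-10.1, -1.1, 4.9] op 0.279 gf 4.7
row: last dark col (large right edge) [(172, 295.5), (176, 295.67), (180, 296.64), (184, 295.88), (188, 296.2), (192, 296.4), (196, 294.91), (200, 294.0)]
0.048 pred [[291.6, 169.4], [291.6, 185.7], [291.5, 200.8]]
0.052 pred [[290.6, 170.0], [290.6, 186.3], [290.6, 201.4]]
0.056 pred [[289.5, 170.5], [289.6, 186.8], [289.6, 201.9]]
pan_large_eye [0.579  0.1606 0.1924] 0.64
pan_large [0.5924 0.1619 0.0802] 0.49
pan_medium_eye [0.5782 0.1553 0.1925] 0.43
pan_medium [0.586  0.1528 0.104 ] 0.55
pan_small_eye [0.5701 0.1564 0.193 ] 0.6
pan_small [0.5739 0.1622 0.1223] 0.79
```

Request:
servo_tool(
  series=[
    {"rx": 0, "ry": 0, "rz": 0, "tx": -0.005, "ty": 0, "tz": -0.002, "hand": 0.28},
    {"rx": 0, "ry": 0, "rz": 0, "tx": -0.015, "ty": 0, "tz": -0.005, "hand": 0.28},
    {"rx": 0, "ry": 0, "rz": 0, "tx": -0.04, "ty": 0, "tz": -0.014, "hand": 0.28},
    {"rx": 0, "ry": 0, "rz": 0, "tx": -0.1, "ty": 0, "tz": -0.036, "hand": 0.28},
    {"rx": 0, "ry": 0, "rz": 0, "tx": -0.2, "ty": 0, "tz": -0.072, "hand": 0.28},
    {"rx": 0, "ry": 0, "rz": 0, "tx": -0.25, "ty": 0, "tz": -0.09, "hand": 0.28},
  ],
)

```text
time_s: 37.98
eef_pos: [0.51, 0.1488, 0.1801]
tool_rot: [0.984, 0.047, 0.173, -0.009]
ft_force: [0.4, -1.0, 0.2]
opening: 0.285
grasp_force: 0.0
```

Request:
servo_tool(
  series=[
    {"rx": 0, "ry": 0, "rz": 0, "tx": 0, "ty": 0, "tz": -0.2, "hand": 0.28},
    {"rx": 0, "ry": 0, "rz": 0, "tx": 0, "ty": 0, "tz": -0.5, "hand": 0.28},
    {"rx": 0, "ry": 0, "rz": 0, "tx": -0.3, "ty": 0, "tz": -0.8, "hand": 0.28},
    {"rx": 0, "ry": 0, "rz": 0, "tx": -0.5, "ty": 0, "tz": -0.8, "hand": 0.28},
    {"rx": 0, "ry": 0, "rz": 0, "tx": -0.5, "ty": 0, "tz": -0.8, "hand": 0.28},
  ],
)

```text
time_s: 38.6
eef_pos: [0.3896, 0.136, 0.3082]
tool_rot: [0.982, 0.049, 0.179, -0.016]
ft_force: [-0.5, -1.1, 0.2]
opening: 0.283
grasp_force: 0.0
```

```bash
python3 - <<'E'
from h import *
st(); edges()
for i in range(2):
    s=vision.get_image("side")
    for k in ("large","medium","small"):
        for n in (f"pan_{k}_eye",f"pan_{k}"):
            for q in nets.mark_of(n,s)[:1]: print(n,np.round(q["point"],4),round(q["conf"],2))
# bar visible in front of small: dark pixels along the bar axis top line
s=vision.get_image("side"); g=s["frame"].astype(float).mean(2)
print("bar profile",[(d,int(cv2.remap(g.astype(np.float32),*(np.array([[x]],np.float32) for x in proj(s,[[.633-.995*d/1000,.161-.0993*d/1000,.193]])[0]),cv2.INTER_LINEAR)[0,0])) for d in range(0,150,3)])
np.set_printoptions(linewidth=220); print(g[150:206:2,262:302:1].astype(int))
E
```

```text
t 38.6 p [0.3896, 0.136, 0.3082] yaw -84.09 zax [0.351, 0.049, -0.935] F [-0.5, -1.1, 0.2] op 0.283 gf 0.0
row: last dark col (large right edge) [(172, 293.67), (176, 296.33), (180, 295.9), (184, 296.0), (188, 293.6), (192, 296.8), (196, 295.67), (200, 290.72)]
0.048 pred [[291.6, 169.4], [291.6, 185.7], [291.5, 200.8]]
0.052 pred [[290.6, 170.0], [290.6, 186.3], [290.6, 201.4]]
0.056 pred [[289.5, 170.5], [289.6, 186.8], [289.6, 201.9]]
pan_large_eye [0.5766 0.1596 0.1943] 0.66
pan_large [0.5797 0.1643 0.0766] 0.6
pan_medium_eye [0.576  0.1565 0.196 ] 0.57
pan_medium [0.5818 0.1573 0.104 ] 0.68
pan_small_eye [0.5662 0.1566 0.1924] 0.75
pan_small [0.5712 0.1618 0.12  ] 0.75
pan_large_eye [0.5799 0.1599 0.1943] 0.83
pan_large [0.5794 0.162  0.0779] 0.89
pan_medium_eye [0.574  0.1525 0.1967] 0.73
pan_medium [0.5828 0.1592 0.1041] 0.72
pan_small_eye [0.5721 0.1549 0.1937] 0.56
pan_small [0.5663 0.1625 0.1186] 0.86
pan_large_eye [ 0.6601  0.465  -0.0017] 0.72
pan_large [0.5819 0.1598 0.0778] 0.63
pan_medium_eye [0.579  0.1521 0.1959] 0.53
pan_medium [0.5799 0.1608 0.1029] 0.62
pan_small_eye [0.5686 0.1545 0.1937] 0.86
pan_small [0.5698 0.1636 0.1208] 0.85
bar profile [(0, 114), (3, 125), (6, 134), (9, 136), (12, 135), (15, 139), (18, 139), (21, 140), (24, 135), (27, 117), (30, 92), (33, 69), (36, 58), (39, 55), (42, 53), (45, 51), (48, 49), (51, 47), (54, 45), (57, 46), (60, 53), (63, 74), (66, 101), (69, 128), (72, 141), (75, 142), (78, 136), (81, 134), (84, 136), (87, 134), (90, 136), (93, 134), (96, 134), (99, 137), (102, 135), (105, 141), (108, 140), (111, 144), (114, 144), (117, 144), (120, 146), (123, 144), (126, 146), (129, 145), (132, 143), (135, 134), (138, 116), (141, 100), (144, 100), (147, 112)]
[[103 103 106 ... 132 131 131]
 [ 85  72  59 ... 139 136 132]
 [ 76  59  51 ... 144 144 143]
 ...
 [134 132 126 ... 131 140 144]
 [124 114 103 ... 148 149 150]
 [120 114 107 ... 148 149 150]]
```

```bash
python3 - <<'E'
from h import *
s=vision.get_image("side")
for nm,g in (("init",cv2.imread("pics/side0.png")),("now",s["frame"])):
    g=g.astype(np.float32).mean(2)
    for z in (.19,.193,.196):
        P=proj(s,[[.633-.995*d/1000,.161-.0993*d/1000,z] for d in range(20,84,2)]).astype(np.float32)
        print(nm,z,cv2.remap(g,P[:,:1].copy(),P[:,1:].copy(),cv2.INTER_LINEAR).ravel().astype(int).tolist())
t=vision.get_image("top")
for nm,g in (("init",cv2.imread("pics/top0.png")),("now",t["frame"])):
    g=g.astype(np.float32).mean(2)
    P=proj(t,[[.633-.995*d/1000,.161-.0993*d/1000,.203 if 1 else .19] for d in range(20,84,2)]).astype(np.float32)
    print("top",nm,cv2.remap(g,P[:,:1].copy(),P[:,1:].copy(),cv2.INTER_LINEAR).ravel().astype(int).tolist())
E
```

```text
init 0.19 [126, 123, 119, 109, 97, 86, 75, 68, 61, 57, 55, 57, 63, 77, 95, 107, 119, 125, 130, 131, 132, 132, 134, 133, 133, 134, 133, 133, 132, 133, 133, 132]
init 0.193 [139, 139, 136, 125, 112, 100, 87, 77, 68, 61, 58, 57, 60, 71, 85, 103, 122, 134, 139, 141, 144, 145, 145, 144, 147, 146, 146, 145, 145, 143, 142, 142]
init 0.196 [142, 143, 141, 136, 126, 112, 98, 86, 77, 67, 61, 58, 57, 61, 72, 87, 106, 119, 132, 141, 146, 147, 149, 150, 149, 150, 152, 152, 150, 147, 146, 145]
now 0.19 [127, 123, 118, 105, 90, 76, 63, 57, 54, 52, 52, 51, 51, 49, 47, 47, 47, 46, 46, 51, 57, 73, 92, 105, 118, 126, 128, 126, 126, 126, 126, 124]
now 0.193 [140, 139, 135, 124, 110, 93, 76, 64, 56, 52, 51, 51, 52, 51, 49, 47, 46, 46, 45, 48, 52, 66, 83, 102, 122, 133, 140, 140, 141, 135, 134, 134]
now 0.196 [144, 144, 142, 136, 128, 112, 93, 76, 62, 56, 53, 52, 52, 52, 51, 50, 48, 47, 46, 46, 48, 57, 70, 87, 105, 121, 136, 141, 138, 131, 128, 127]
top init [152, 148, 146, 143, 141, 139, 140, 140, 138, 114, 86, 55, 42, 37, 48, 75, 104, 132, 146, 155, 162, 167, 169, 165, 162, 159, 156, 153, 152, 150, 149, 151]
top now [153, 148, 145, 142, 141, 140, 139, 140, 139, 113, 85, 55, 44, 41, 46, 52, 57, 57, 55, 53, 50, 52, 57, 88, 118, 141, 147, 148, 146, 145, 145, 149]
```

The image profiles put the stack's front about 15–16 mm ahead of the collar face. That matches three 5 mm plates nested flat and home, and the arm is clear. Handing in.

```bash
python3 - <<'E'
from cell import order
print(order.finish_job())
E
```

```text
the job is handed in; nothing more can be done
None
```

All three pans hang on the hook in order (large, medium, small in front), pressed home against the collar with about 10 N and let go. An earlier push at about 10 N caught their tops and tilted them, so I backed off and pushed again at bar height. By the camera they hang upright with the stack's front 15–16 mm ahead of the collar (15 mm if nested flat), and I handed the job in at about 39 s without being shown a verdict.

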